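# Shake the token out of the tip box

## Robot

A 6-joint arm with a two-finger parallel gripper is mounted at the origin on a cart in front of the work surface, level with it; the furniture and walls round the work are solid. World frame = base frame: x ahead of the robot, y to its left, z up, the work surface at z = 0. Lengths are in m, angles in degrees, forces in N, time in s.
With the tool pointing down it reaches from about 0.3 to 0.75 m from the base axis. Payload 8.5 kg.
Tool frame: the origin (TCP) lies at the very end of the fingers, on their centre line; the grasp point (between the pads) lies 19 mm behind it (env.grasp_offset is the distance from the TCP to the grasp point, in m); y points along the fingers, z is the direction in which the jaws open and shut, and the axes are right-handed (so a half turn about y gives the same grasp; the last joint's range is limited). The gripper opens to 85 mm and grips with 20 to 120 N. Pads are 22 mm wide; open, the fingers measure 114 mm over their backs; the gripper's body (76 mm by 85 mm) begins 54 mm behind the grasp point. The pads swing forward as they close: fully open they stand 13 mm farther back than shut.
Start: joints at [-79.544, 21.807, 74.336, -0, 83.858, -12.336], TCP at [0.213, -0.507, 0.21] pointing down, gripper open.
Joint ranges: [-178.18, 178.18], [-50.72, 133.34], [12.68, 142.11], [-81.47, 261.47], [9.98, 163.14], [-165.26, 165.26]. Speed limits (degrees/s): [136.94, 136.94, 180, 180, 180, 180].

## Interface

Orientations are given as a 3x3 rotation matrix whose columns are the frame's x, y, z axes.
In Python, from rig import env gives the robot as it stands. The module is installed in compiled form; this text tells all that it offers.
- The arm moves only by the shell command python3 -m pendant 'ROWS' [FORCE]. ROWS is JSON, a list of rows, each a list of 3 entries, a list of its own where there are three numbers: the shift along the world's x, y, z as a fraction of full scale, then the turn about the world's z as a fraction of full scale, then the opening, from 0 (shut) to 1 (fully open). A call has 1 to 12 rows; each row shifts and turns the commanded pose from where the row before left it; what a row does not reach is not made up. Full scale, the value 1, is 30 mm for a shift and 5 degrees for a turn. A row lasts 1/12 s, in which the tool goes at most 41.7 mm and 7.16 degrees, less where a joint would pass 70% of its speed; a pose out of reach is approached as far as the arm can. A call with a number of a shift or a turn outside -1 to 1 is refused whole. A call with a gripper value outside its range is refused whole. The fingers move at their own pace and stop on an object; FORCE is the grip in N (left out, the last holds). Time passes only in rows, so rows that do not move let the fingers close. It gives the time, the measured TCP pose, the force and the opening at its end, in the units of the state.
- env.observe(): the state, without advancing time (a new reading comes with each control period).
- env.get_image(name): name is "scene" or "side" or "wrist"; returns (picture, depth): 420x560x3 uint8, red, green, blue; 420x560 float32, m along the optical axis (not along the pixel's ray), 0 where there is no reading.
- env.camera_model(name): a dict with "camera_matrix" (3x3 intrinsics, pixels), "dist_coeffs" ([k1, k2, p1, p2, k3] as OpenCV has them; the pictures are not rectified), "R" (3x3) and "t" (3): a world point X has camera coordinates R X + t; the wrist camera has in their place "tool_from_camera" (4x4, takes a point from camera to tool coordinates, whose origin is the TCP and whose axes are the tool frame's). Camera axes: x right, y down, z forward; pixel columns grow to the right and rows downward; lengths in m; the calibration is good to about 2 mm. A picture is of the moment at which its call begins: read the wrist's pose just before it. camera_model takes no time and is no camera call.
- env.close_job(): hands the job in, once; it reports no verdict.
The state is a dict: "time_s": time; "q": joint angles; "qvel": joint speeds; "joint_efforts": joint torques, N m; "position": TCP position; "tool_rot": TCP orientation; "ft_force": force on the tool from outside, world axes, zero at the start; "wrist_torque": the same for the moment, N m; "grip_width": finger opening in m.
Only numpy, scipy, OpenCV 4.12 (cv2) and the standard library are available. Lean on these libraries where they do the work, as an engineer would, in place of code of your own. Each camera call takes 0.05 s, during which the arm holds its last target.

## Task

A brass token has been dropped into the screwed-down tip box on the bar mat; get it out through the slot in the lid. Turn the box over in two goes - lay it on its side on the mat and let go, then take it afresh and turn it upside down over the change tray, shaking it until the token drops into the tray - and finally stand the emptied box upside down, on its lid, on the mat. Leave everything else on the counter where it stands.

Things in the scene. Friction and masses are not known exactly. Their poses are not given: they have to be found in the camera images.
- box_centre (a point): centre (half-way up) of the tip box, loose, 0.14 to 0.25 kg: closed box 70 mm (own x) by 60 mm (own y, the width to grip) by 80 mm (own z), clear rigid 3 mm walls, black base and 4 mm lid. Own z points from base to lid: up when it stands upright, as at the start on the mat. It looks the same after a half turn about own z.
- box_slot (a point): middle of the slot in the lid's outer face, 40 mm from the box's centre along own z; the box's only opening, 34 mm long (own y) by 12 mm wide (own x). Inside, two clear guards slope at 40 degrees from the slot's long edges to the walls, so that in the inverted box the token works its way to the slot when shaken or rocked along own x.
- token_center (a point): centre of the loose brass token inside the tip box: a disc 26 mm across, 5 mm thick, 25 g; own z is the disc's axis. It passes the slot only tipped on edge along it, and as a rule stays lying across the slot until the inverted box is shaken or rocked.
- mat_top (a point): middle of the top face of the black rubber bar mat, fixed, 150 mm (own x) by 200 mm (own y), 3 mm thick, top 3 mm above the worktop. Behind the work, from x = 0.80 on, a wire rack with bottles stands along the back of the counter, and a white slotted rack at the left from x = 0.75, y = 0.43 on: keep the wrist clear of both.
- tray_in (a point): middle of the inner floor of the shallow square steel change tray, fixed, 150 x 150 mm, rim 30 mm above the worktop, walls 4 mm, cork liner 3 mm thick on its floor; own z up
- cinnamon_mid (a point): centre (half-way up) of a bystander standing loose on the worktop: spice jar with a dark screw cap, 44 mm diameter, 105 mm tall; to be left alone
- shaker_mid (a point): centre (half-way up) of a bystander standing loose on the worktop: clear shaker with a domed metal top, 44 mm diameter, 90 mm tall; to be left alone
- glass_0_mid (a point): centre (half-way up) of a bystander standing loose on the worktop: small tasting glass, 58 mm diameter, 82 mm tall; to be left alone
- tub_oats_mid (a point): centre (half-way up) of a bystander standing loose on the worktop: clear square topping tub with pale contents, 69 x 69 mm, 75 mm tall; to be left alone
- jigger_mid (a point): centre (half-way up) of a bystander standing loose on the worktop: double-cone steel measure, 46 mm diameter, 78 mm tall; to be left alone
- sauce_cocoa_mid (a point): centre (half-way up) of a bystander standing loose on the worktop: dark squeeze bottle with a white nozzle, 56 mm diameter, 201 mm tall; to be left alone
- smoothie_cup_mid (a point): centre (half-way up) of a bystander standing loose on the worktop: tall cup, 100 mm diameter, 152 mm tall; to be left alone
- tip_box: the tip box as a whole; its origin is the centre of its base's underside, 40 mm below its centre along own z; axes as for its centre
- token: the token as a whole; its origin is the centre of one face; own z is the disc's axis
Not all that is in view belongs to the job. What is shaped like the tip_box but red is not meant.

How it is judged:
By the outcome, as a careful person would: the job done as asked, in the order asked, and still so for the second after the job is handed in, with the robot touching nothing.
It also fails if it takes over 67 s, if anything falls off the work surface, if the arm or the gripper's body presses on something with over 40 N, if the wrist force passes 120 N, or if a joint passes its speed limit or range.

## Working session

There is one attempt and no reset: what is moved stays moved. The work goes in short steps, Python scripts to look and compute and a shell command to move; the robot and the scene stay as the last step left them, time stands still between calls to the robot, and variables do not carry over. Pictures are saved under pics/ and viewed, and the job is handed in when it is done.

```bash
mkdir -p pics; cat > h.py <<'E'
from rig import env
import numpy as np, cv2
def snap(n,f,crop=None,s=1):
    im,d=env.get_image(n); np.savez(f'pics/{f}.npz',im=im,d=d)
    o=im
    if crop: x0,y0,x1,y1=crop;o=im[y0:y1,x0:x1]
    if s!=1:o=cv2.resize(o,None,fx=s,fy=s,interpolation=cv2.INTER_CUBIC)
    cv2.imwrite(f'pics/{f}.png',cv2.cvtColor(o,cv2.COLOR_RGB2BGR)); return im,d
def crop(f,g,c,s):
    im=np.load(f'pics/{f}.npz')['im'];x0,y0,x1,y1=c
    cv2.imwrite(f'pics/{g}.png',cv2.cvtColor(cv2.resize(im[y0:y1,x0:x1],None,fx=s,fy=s,interpolation=cv2.INTER_CUBIC),cv2.COLOR_RGB2BGR))
def pose(n):
    m=env.camera_model(n);return np.array(m['camera_matrix']),np.array(m['dist_coeffs']),np.array(m['R']),np.array(m['t']).ravel()
def ray_z(n,u,v,z):
    K,D,R,t=pose(n);p=cv2.undistortPoints(np.array([[[u,v]]],float),K,D)[0,0]
    d=R.T@np.array([p[0],p[1],1]);c=-R.T@t
    return c+d*(z-c[2])/d[2]
def deproj(n,f,u,v):
    K,D,R,t=pose(n);p=cv2.undistortPoints(np.array([[[u,v]]],float),K,D)[0,0]
    z=float(np.load(f'pics/{f}.npz')['d'][int(v),int(u)])
    return R.T@(np.array([p[0],p[1],1])*z-t)
def proj(n,X):
    K,D,R,t=pose(n);return cv2.projectPoints(np.array(X,float).reshape(-1,1,3),cv2.Rodrigues(R)[0],t,K,D)[0][:,0]
E
python3 - <<'E'
from h import *
for n in('scene','side','wrist'): snap(n,n+'0')
for n in('scene','side'):
    K,D,R,t=pose(n);print(n,-R.T@t,R[2])
s=env.observe();print(s['time_s'],s['position'],s['tool_rot'],s['grip_width'],env.grasp_offset)
E
```

```text
scene [-0.01959178  0.64448755  0.80176764] [ 0.47584801 -0.5837093  -0.65791498]
side [0.57396391 0.88595475 0.61940072] [-0.04601379 -0.86450961 -0.50050561]
0.15 [ 0.2130026  -0.50682539  0.20986487] [[-9.21916738e-01 -2.25574673e-04  3.87388020e-01]
 [-3.87388029e-01  1.07690065e-03 -9.21916132e-01]
 [-2.09217482e-04 -9.99999395e-01 -1.08019767e-03]] 0.08549229121672387 0.0187
```

View pics/scene0.png

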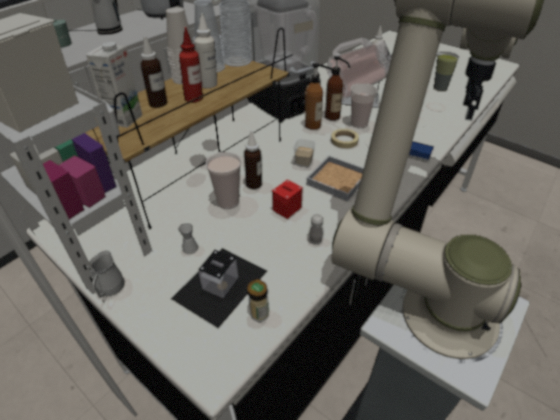

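View pics/side0.png

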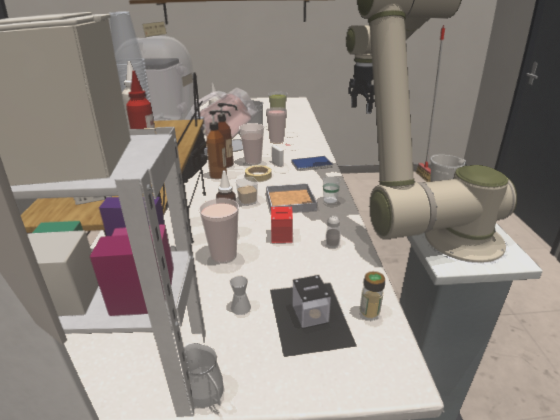

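View pics/wrist0.png

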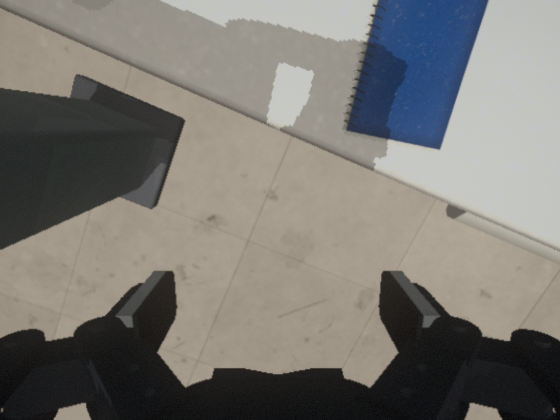

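Scene: the clear box with a black lid is on the black mat at (218,270). The red decoy is at (288,198) and the tray at (338,178). In the side view the box is at (311,300), the red box at (282,225) and the tray at (290,197). The candidates are the clear/black box, the red box and the square oats tub at (304,153); I choose the clear one on the mat.

```bash
python3 - <<'E'
from h import *
crop('side0','c1',(260,260,400,360),5.5)
crop('scene0','c2',(165,235,285,325),6)
crop('side0','c3',(230,170,350,260),6)
crop('scene0','c4',(260,140,400,245),5.5)
E
```

```text
(no output)
```

View pics/c1.png

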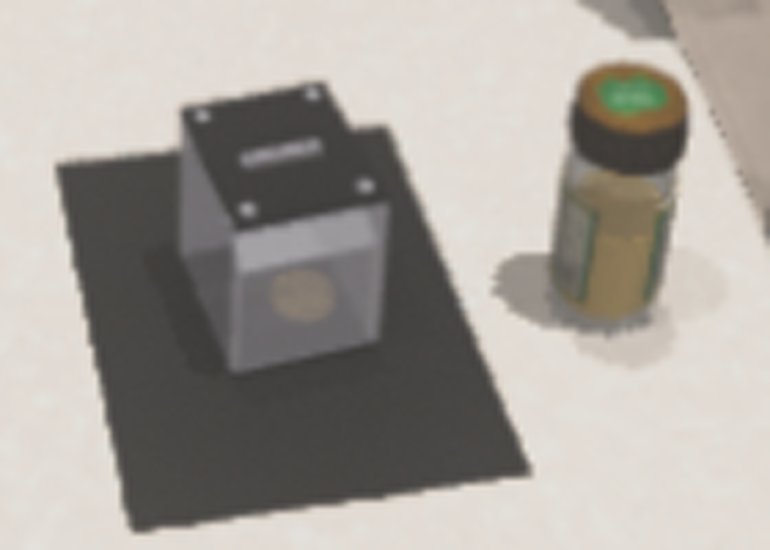

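View pics/c2.png

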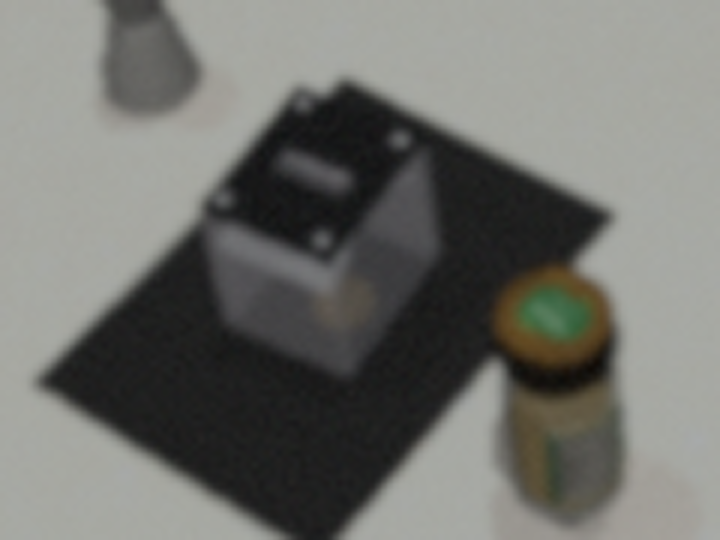

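View pics/c3.png

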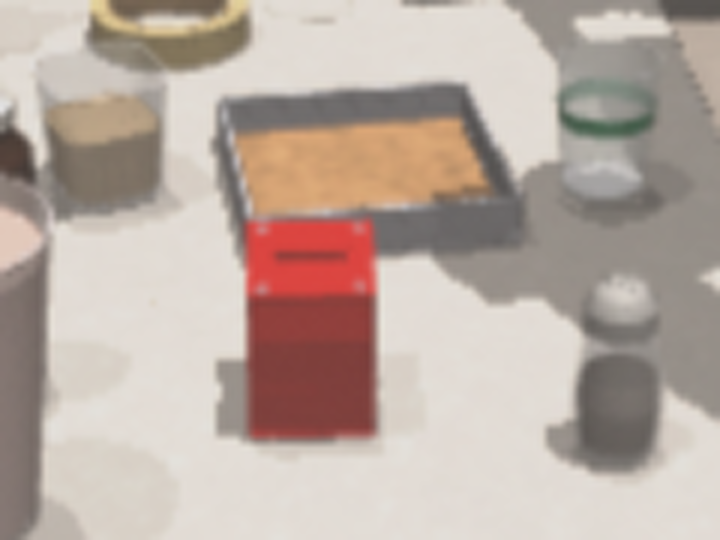

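View pics/c4.png

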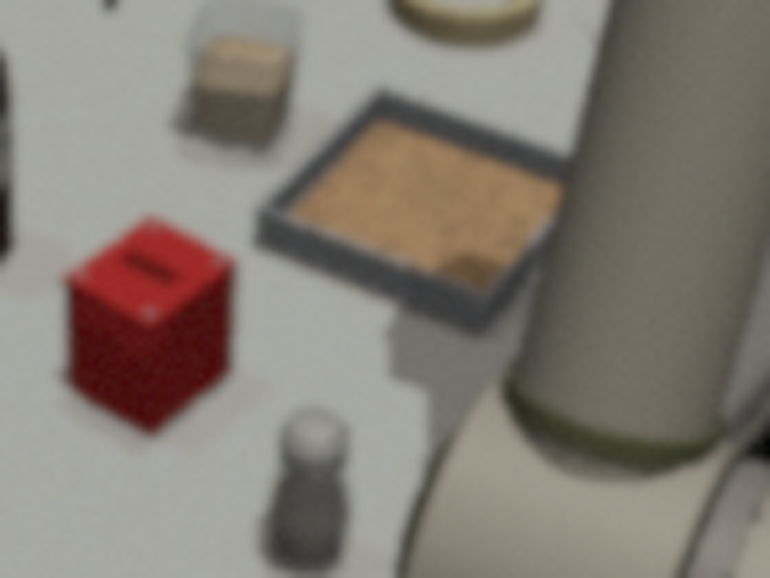

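Checked in the crops: the clear box has a black lid with four screws and a slot, and the token lies near its base (side c1 (303,295)). The slot runs roughly along world x. The red box stands right beside the tray.

```bash
python3 - <<'E'
from h import *
np.set_printoptions(precision=4,suppress=True)
def L(n,pts,s,o,z): return np.array([ray_z(n,a/s+o[0],b/s+o[1],z) for a,b in pts])
S=(260,260);C=(165,235)
def rep(k,P): 
    print(k,'\n',P[:,:2],'mean',P.mean(0)[:2]); 
    for i in range(len(P)-1): e=P[i+1]-P[i];print('  edge',np.linalg.norm(e).round(4),np.degrees(np.arctan2(e[1],e[0])).round(1))
rep('lid side',L('side',[(182,107),(325,83),(388,203),(235,225)],5.5,S,.083))
rep('mat side',L('side',[(58,163),(388,127),(530,472),(132,530)],5.5,S,.003))
rep('lid scene',L('scene',[(300,88),(432,148),(335,258),(205,205)],6,C,.083))
rep('mat scene',L('scene',[(342,80),(612,215),(330,545),(40,380)],6,C,.003))
rep('tray side',L('side',[(218,100),(470,85),(522,205)],6,(230,170),.03))
rep('tray scene',L('scene',[(382,90),(258,215),(485,318)],5.5,(260,140),.03))
rep('red side lid',L('side',[(247,220),(375,220),(376,295),(248,293)],6,(230,170),.08))
for k,(u,v),z in [('shaker',(333,225),.045),('cinn',(373,296),.05),('jig',(240,295),.04),('smoothie',(221,232),.076),('glass',(331,194),.04),('tub',(247,193),.04),('sauce',(228,190),.1)]:
    print(k,ray_z('side',u,v,z)[:2],deproj('side','side0',u,v))
E
```

```text
lid side 
 [[0.5199 0.2447]
 [0.4621 0.2338]
 [0.4483 0.3045]
 [0.5058 0.3124]] mean [0.484  0.2739]
  edge 0.0588 -169.3
  edge 0.072 101.1
  edge 0.0581 7.8
mat side 
 [[0.5685 0.1832]
 [0.4216 0.1689]
 [0.4004 0.3651]
 [0.5478 0.3814]] mean [0.4846 0.2746]
  edge 0.1476 -174.4
  edge 0.1973 96.2
  edge 0.1483 6.3
lid scene 
 [[0.5203 0.245 ]
 [0.4565 0.2343]
 [0.4472 0.2969]
 [0.5048 0.3107]] mean [0.4822 0.2717]
  edge 0.0646 -170.5
  edge 0.0634 98.4
  edge 0.0592 13.5
mat scene 
 [[0.5691 0.1852]
 [0.4238 0.1675]
 [0.4025 0.3564]
 [0.5474 0.378 ]] mean [0.4857 0.2718]
  edge 0.1464 -173.1
  edge 0.1901 96.4
  edge 0.1465 8.5
tray side 
 [[ 0.5685 -0.321 ]
 [ 0.4204 -0.3309]
 [ 0.4094 -0.183 ]] mean [ 0.4661 -0.2783]
  edge 0.1484 -176.2
  edge 0.1483 94.3
tray scene 
 [[ 0.5659 -0.3248]
 [ 0.551  -0.175 ]
 [ 0.4004 -0.1787]] mean [ 0.5058 -0.2262]
  edge 0.1505 95.7
  edge 0.1506 -178.6
red side lid 
 [[ 0.5574 -0.0863]
 [ 0.4959 -0.0821]
 [ 0.5009 -0.0121]
 [ 0.5589 -0.0177]] mean [ 0.5283 -0.0495]
  edge 0.0616 176.2
  edge 0.0703 86.0
  edge 0.0583 -5.5
shaker [ 0.3846 -0.0306] [0.3934 0.0123 0.0719]
cinn [0.3482 0.2725] [0.3573 0.2973 0.073 ]
jig [0.6368 0.2391] [0.6361 0.2463 0.0465]
smoothie [0.6922 0.034 ] [0.6858 0.0801 0.1054]
glass [ 0.3569 -0.2312] [ 0.3568 -0.2316  0.0398]
tub [ 0.6336 -0.2572] [ 0.6328 -0.2431  0.0472]
sauce [ 0.6855 -0.163 ] [ 0.6749 -0.0635  0.1493]
```

```bash
python3 -m pendant '[[[0.35,1,0],0.64,1],[[0.35,1,0],0.64,1],[[0.35,1,0],0.64,1],[[0.35,1,0],0.64,1],[[0.35,1,0],0.64,1],[[0.35,1,0],0.64,1],[[0.35,1,0],0.64,1],[[0.35,1,0],0.64,1],[[0.35,1,0],0.64,1],[[0.35,1,0],0.64,1],[[0.35,1,0],0.64,1],[[0.35,1,0],0.64,1]]' 20; python3 -m pendant '[[[0.35,1,0],0.64,1],[[0.35,1,0],0.64,1],[[0.35,1,0],0.64,1],[[0.35,1,0],0.64,1],[[0.35,1,0],0.64,1],[[0.35,1,0],0.64,1],[[0.35,1,0],0.64,1],[[0.35,1,0],0.64,1],[[0.35,1,0],0.64,1],[[0.35,1,0],0.64,1],[[0.35,1,0],0.64,1],[[0.35,1,0],0.64,1]]'
python3 - <<'E'
from h import *
snap('wrist','w1')
s=env.observe();print(s['time_s'],s['position'],s['q'],np.degrees(np.arctan2(s['tool_rot'][1][2],s['tool_rot'][0][2])))
E
```

```text
time_s: 1.15
position: [0.3391, -0.1455, 0.2103]
tool_rot: [[-0.48, 0.0, 0.877], [-0.877, -0.0, -0.48], [-0.0, -1.0, 0.0]]
ft_force: [0.8, 0.6, 0.5]
grip_width: 0.0856
time_s: 2.15
position: [0.4651, 0.2147, 0.2101]
tool_rot: [[0.17, -0.0, 0.986], [-0.986, -0.0, 0.17], [0.0, -1.0, -0.0]]
ft_force: [0.6, -0.9, 0.6]
grip_width: 0.0852
2.2 [0.46634459 0.21848928 0.20982378] [11.8514863  18.27900263 79.88548295  0.11556901 81.79424711  1.74310796] 10.091886471132725
```

View pics/w1.png

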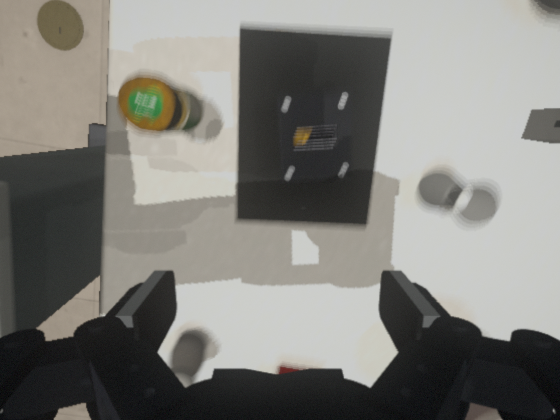

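The wrist view shows the lid screws at (286,103), (343,101), (290,173) and (343,169), and the box is square to the image axes. I'll take a steady wrist picture to measure from.

```bash
cat >> h.py <<'E'
def wray(u,v,z,s):
    m=env.camera_model('wrist');K=np.array(m['camera_matrix']);D=np.array(m['dist_coeffs']);T=np.array(m['tool_from_camera'])
    p=cv2.undistortPoints(np.array([[[u,v]]],float),K,D)[0,0]
    R=np.array(s['tool_rot']);P=np.array(s['position'])
    c=P+R@T[:3,3];d=R@T[:3,:3]@np.array([p[0],p[1],1])
    return c+d*(z-c[2])/d[2]
E
python3 -m pendant '[[[0,0,0],0,1],[[0,0,0],0,1]]'
python3 - <<'E'
from h import *
s=env.observe();snap('wrist','w2');np.save('pics/w2s.npy',s,allow_pickle=True);crop('w2','w2c',(220,10,410,240),2.6);print(s['position'])
E
```

```text
time_s: 2.37
position: [0.4647, 0.213, 0.2099]
tool_rot: [[0.167, -0.001, 0.986], [-0.986, -0.0, 0.167], [0.0, -1.0, -0.001]]
ft_force: [-0.3, 0.7, 0.0]
grip_width: 0.0855
[0.46471924 0.2130127  0.20986077]
```

View pics/w2c.png

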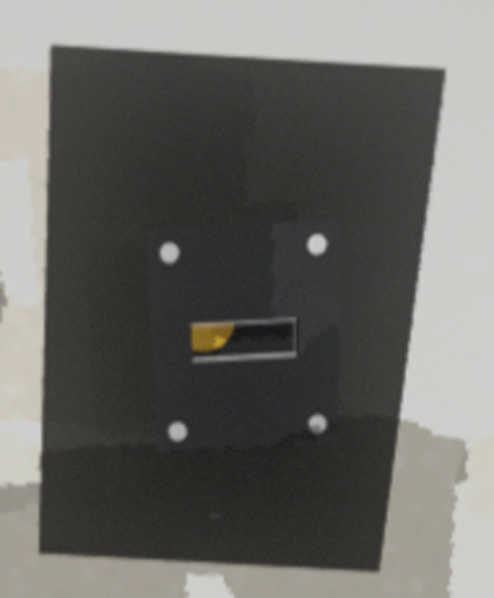

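```bash
python3 - <<'E'
from h import *
s=np.load('pics/w2s.npy',allow_pickle=True).item()
P=np.array([wray(a/2.6+220,b/2.6+10,.083,s) for a,b in [(169,253),(317,244),(317,423),(178,431)]])
print(P[:,:2],P.mean(0))
for i,j in((0,1),(3,2),(3,0),(2,1)): e=P[j]-P[i];print(np.linalg.norm(e),np.degrees(np.arctan2(e[1],e[0])))
M=np.array([wray(a/2.6+220,b/2.6+10,.003,s) for a,b in [(52,45),(444,69),(379,570),(40,551)]])
print(M,M.mean(0))
print(s['tool_rot'])
E
```

```text
[[0.45738836 0.29351081]
 [0.50256398 0.30385422]
 [0.51480825 0.2491823 ]
 [0.47005766 0.238887  ]] [0.48620456 0.27135858 0.083     ]
0.046344600811119886 12.896166993202444
0.04591958761838905 12.956002264809317
0.056073803324950273 103.05813832205183
0.05602625835322141 102.62360518772003
[[0.40193384 0.36313114 0.003     ]
 [0.54937594 0.3796789  0.003     ]
 [0.572367   0.18232522 0.003     ]
 [0.42414208 0.1658137  0.003     ]] [0.48695471 0.27273724 0.003     ]
[[ 1.67067952e-01 -1.08286326e-03  9.85944789e-01]
 [-9.85945339e-01 -4.83107933e-04  1.67067515e-01]
 [ 2.95406476e-04 -9.99999297e-01 -1.14835584e-03]]
```

```bash
python3 -m pendant '[[[0.4,0.8,0],0.33,1],[[0.39,0.82,0],0.33,1],[[0,0,-1],0,1],[[0,0,-1],0,1],[[0,0,-1],0,1],[[0,0,-1],0,1],[[0,0,-1],0,1],[[0,0,-0.23],0,1],[[0,0,0],0,0.8],[[0,0,0],0,0.6],[[0,0,0],0,0.6],[[0,0,0],0,0.6]]' 25
python3 - <<'E'
from h import *
s=env.observe();snap('side','s3',(230,210,400,360),4.5);print(s['position'],s['grip_width'],s['wrist_torque'])
E
```

```text
time_s: 3.42
position: [0.4896, 0.2614, 0.0554]
tool_rot: [[0.223, 0.003, 0.975], [-0.975, 0.0, 0.223], [0.0, -1.0, 0.003]]
ft_force: [-2.0, -2.7, 6.2]
grip_width: 0.0586
[0.48955368 0.26143296 0.05544445] 0.05864317775941427 [-0.55595539  0.33386187  0.02054483]
```

View pics/s3.png

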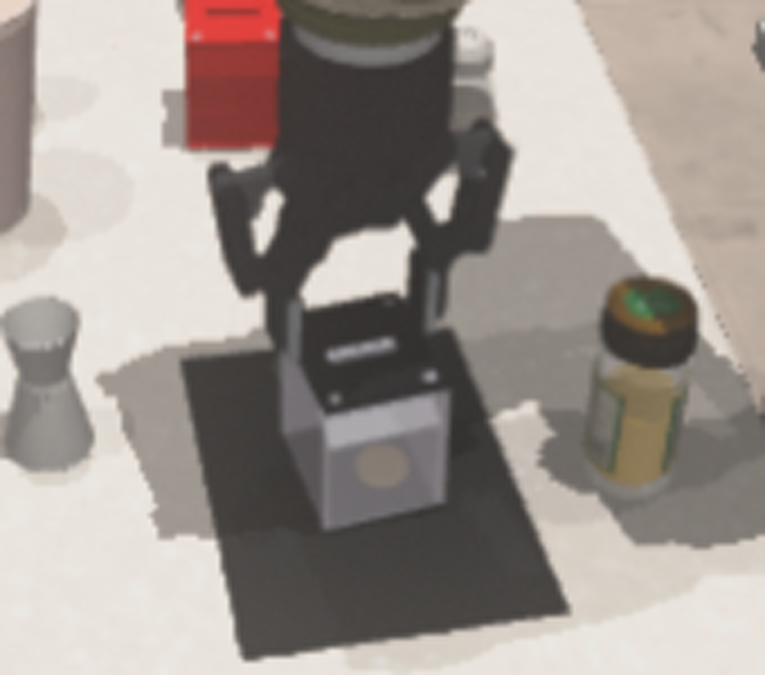

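The box is gripped near the top (width 58.6 mm), and side crop (370,360) shows pads on both sides of the lid. Next I shift it back along the mat and square it, to leave room for it to lie down.

```bash
python3 -m pendant '[[[0,0,0.3],0,0.6],[[0,0,0.1],0,0.6],[[-0.05,0.5,0],-0.65,0.6],[[-0.05,0.5,0],-0.65,0.6],[[0,0,-0.2],0,0.6],[[0,0,-0.2],0,0.6],[[0,0,-0.05],0,0.6]]'
python3 - <<'E'
from h import *
s=env.observe();snap('side','s4',(230,210,400,360),4.5);print(s['position'],s['grip_width'],s['wrist_torque'])
E
```

```text
time_s: 4.05
position: [0.4845, 0.2917, 0.0537]
tool_rot: [[0.113, -0.002, 0.994], [-0.994, 0.001, 0.113], [-0.001, -1.0, -0.002]]
ft_force: [-13.6, 0.9, 35.2]
grip_width: 0.0587
[0.4845207  0.29172003 0.05371337] 0.05873592185318034 [-0.07446442  3.06843423  0.02029657]
```

View pics/s4.png

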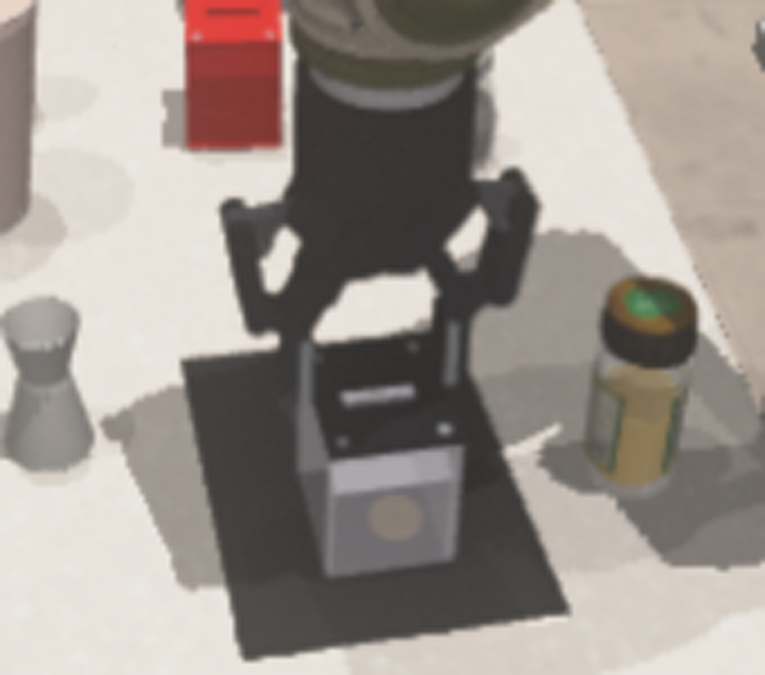

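```bash
python3 -m pendant '[[[0.02,-0.2,0.03],0,0.6],[[0.02,-0.2,0.03],0,0.6],[[0.02,-0.21,0.03],0,0.6],[[0.02,-0.21,0.02],0,0.6]]' 20
python3 - <<'E'
from h import *
s=env.observe();snap('side','s5',(230,210,400,360),4.5);print(s['position'],s['grip_width'],s['wrist_torque'])
E
```

```text
time_s: 4.43
position: [0.4882, 0.2659, 0.0549]
tool_rot: [[0.112, -0.001, 0.994], [-0.994, -0.0, 0.112], [0.0, -1.0, -0.001]]
ft_force: [0.3, -0.2, -1.2]
grip_width: 0.0587
[0.48816188 0.26592429 0.05488567] 0.05872651671281952 [-0.00670961 -0.007385    0.02239231]
```

View pics/s5.png

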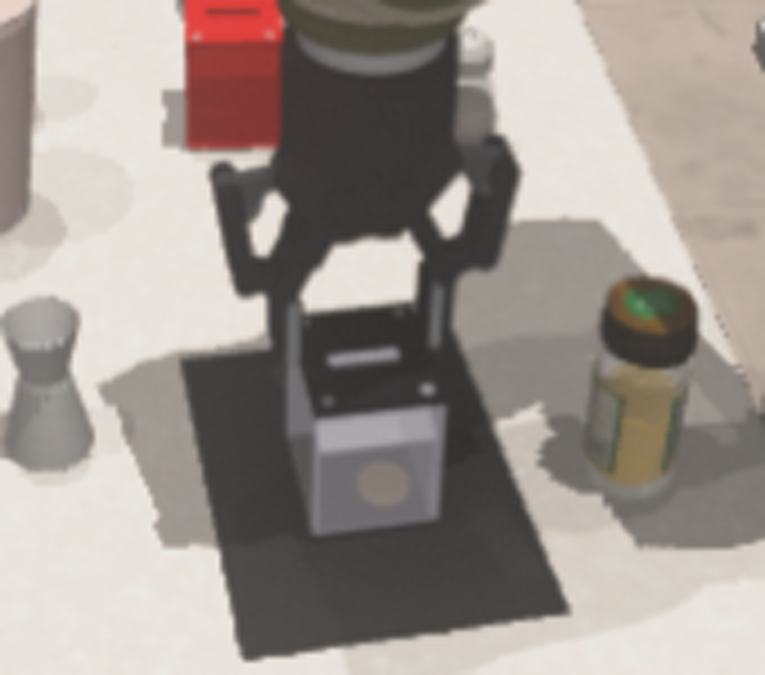

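The box only came along upright: fz is −1.2 N, so torsion in the large pad patch holds it. I'll set it down farther back and regrip with just the finger tips on the lid edge, nearer the pivot side, for less torsion and a longer lever.

```bash
python3 -m pendant '[[[0,0,0.1],0,0.6],[[-0.05,0.5,0],0,0.6],[[-0.06,0.5,0],0,0.6],[[0,0,-0.15],0,0.6],[[0,0,0],0,0.75],[[0,0,0],0,0.85],[[0.02,-0.2,0.3],0,0.85],[[0.02,-0.2,0.3],0,0.85],[[0,0,0],0,0.65],[[0,0,0],0,0.6],[[0,0,0],0,0.6]]' 20
python3 - <<'E'
from h import *
s=env.observe();snap('side','s6',(230,210,400,360),4.5);snap('wrist','w6');print(s['position'],s['grip_width'],s['wrist_torque'])
E
```

```text
time_s: 5.4
position: [0.4862, 0.2847, 0.072]
tool_rot: [[0.111, 0.0, 0.994], [-0.994, 0.0, 0.111], [-0.0, -1.0, 0.0]]
ft_force: [-0.5, -0.1, -0.6]
grip_width: 0.0513
[0.48619275 0.28466179 0.07201672] 0.051286840706907616 [-0.0040706  -0.02840931  0.02916045]
```

View pics/s6.png

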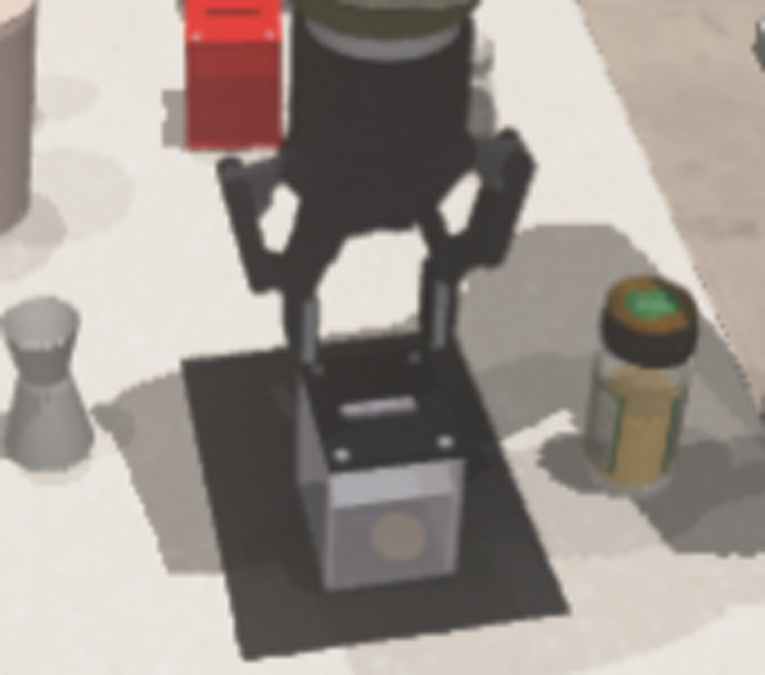

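View pics/w6.png

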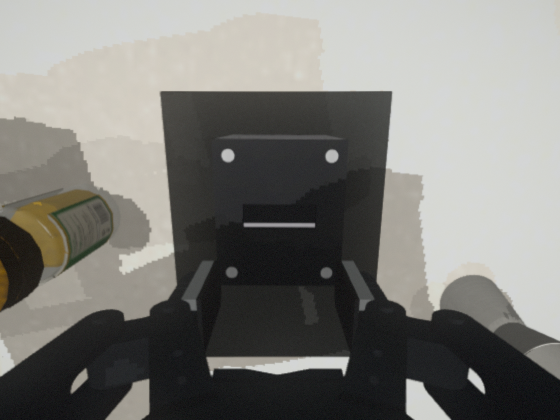

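The fingers closed above the lid (width 51 mm), so the tips sit about 11 mm behind the nominal TCP at this opening. The box is undisturbed and square. I'll open, go 12 mm lower and close again.

```bash
python3 -m pendant '[[[0,0,0],0,0.85],[[0,0,0],0,0.85],[[0,0,-0.42],0,0.85],[[0,0,0],0,0.65],[[0,0,0],0,0.6],[[0,0,0],0,0.6],[[0,0,-0.1],0,0.6]]' 20
python3 - <<'E'
from h import *
s=env.observe();print(s['position'],s['grip_width'],s['wrist_torque'],s['ft_force'])
E
```

```text
time_s: 6.08
position: [0.4867, 0.2852, 0.0585]
tool_rot: [[0.112, 0.002, 0.994], [-0.994, 0.001, 0.112], [-0.0, -1.0, 0.002]]
ft_force: [-12.6, -6.2, 46.8]
grip_width: 0.0512
[0.48673677 0.28519596 0.05845361] 0.05119530844685416 [-0.99039233  2.62545547  0.02435202] [-12.58728693  -6.22730692  46.80379688]
```

Force 47 N at width 51 mm means the tips are pressing on the lid; they hadn't opened in time. Backing up and opening fully.

```bash
python3 -m pendant '[[[0,0,0.6],0,0.9],[[0,0,0],0,0.9],[[0,0,0],0,0.9]]' 20
python3 - <<'E'
from h import *
s=env.observe();snap('side','s7',(230,210,400,360),4.5);snap('wrist','w7');print(s['position'],s['grip_width'],s['wrist_torque'],s['ft_force'])
E
```

```text
time_s: 6.33
position: [0.4864, 0.2851, 0.075]
tool_rot: [[0.111, 0.002, 0.994], [-0.994, 0.001, 0.111], [-0.0, -1.0, 0.002]]
ft_force: [-0.6, -0.5, -0.1]
grip_width: 0.077
[0.4864203  0.28513906 0.07496989] 0.07702663190519093 [ 0.01291004  0.03673273 -0.00656584] [-0.60129146 -0.50883049 -0.11995585]
```

View pics/s7.png

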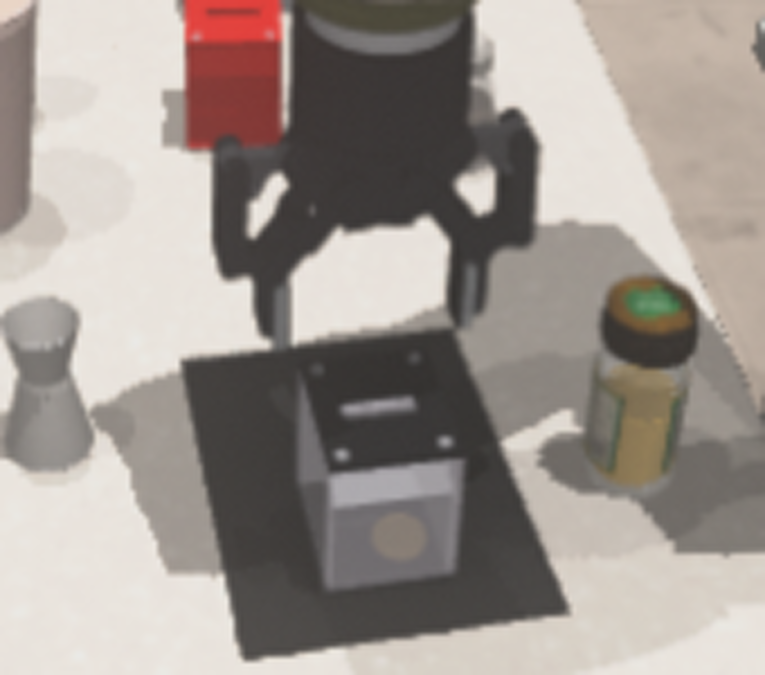

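View pics/w7.png

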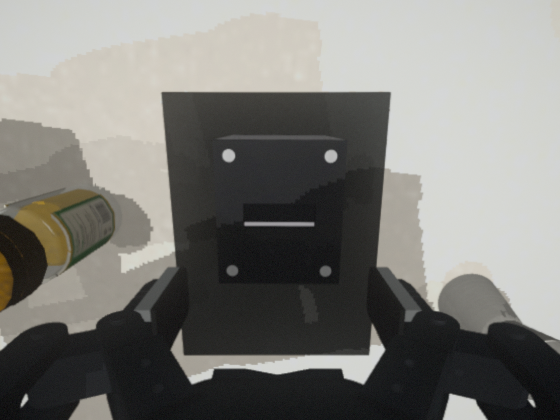

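```bash
python3 - <<'E'
from h import *
s=env.observe()
P=np.array([wray(a,b,.083,s) for a,b in [(229,156),(331,156),(325,271),(232,271)]])
print(P[:,:2],P.mean(0))
for i,j in((0,1),(3,2),(3,0),(2,1)): e=P[j]-P[i];print(np.linalg.norm(e),np.degrees(np.arctan2(e[1],e[0])))
R=np.array(s['tool_rot']);print(R.T@(P.mean(0)-s['position']))
m=env.camera_model('wrist');print(np.array(m['tool_from_camera']))
print(deproj)
d=np.load('pics/w7.npz')['d']
for p in [(172,275),(388,275),(165,290),(280,250),(282,272),(282,210)]: print(p,d[p[1],p[0]])
E
```

```text
[[0.45840778 0.33545002]
 [0.50421547 0.34062363]
 [0.5099147  0.28461228]
 [0.46409007 0.27940709]] [0.48415701 0.31002325 0.083     ]
0.04609892410629852 6.443789129285429
0.046119311952015345 6.480413335069119
0.05633026022058773 95.7895328915907
0.05630055295398079 95.80992761986239
[-0.02516178 -0.00919084  0.00118014]
[[-7.68819344e-04  9.64414431e-01  2.64394049e-01 -6.69034371e-02]
 [ 9.62030229e-04 -2.64393292e-01  9.64414466e-01 -1.64682106e-01]
 [ 9.99999242e-01  9.95815565e-04 -7.24525159e-04  4.29673535e-04]
 [ 0.00000000e+00  0.00000000e+00  0.00000000e+00  1.00000000e+00]]
<function deproj at 0x7fd1dd4b8360>
(172, 275) 0.1317127
(388, 275) 0.13128917
(165, 290) 0.11854154
(280, 250) 0.16552311
(282, 272) 0.16744168
(282, 210) 0.23754673
```

```bash
python3 - <<'E'
from h import *
m=env.camera_model('wrist');K=np.array(m['camera_matrix']);D=np.array(m['dist_coeffs']);T=np.array(m['tool_from_camera'])
for f in('w7','w6'):
    d=np.load(f'pics/{f}.npz')['d']
    v,u=np.mgrid[200:420:1,90:470:1];v=v.ravel();u=u.ravel()
    p=cv2.undistortPoints(np.stack([u,v],1).astype(float)[:,None],K,D)[:,0]
    z=d[v,u];X=np.c_[p*z[:,None],z]@T[:3,:3].T+T[:3,3]
    ok=(z>0)&(np.abs(X[:,2])>.02)&(np.abs(X[:,2])<.06)&(X[:,1]>-.09)&(X[:,0]>-.02)&(X[:,1]<.02)&(X[:,0]<.03)
    for sgn in(-1,1):
        o=ok&(np.sign(X[:,2])==sgn);Q=X[o];
        print(f,sgn,len(Q),np.percentile(Q[:,1],[90,99,100]),'x',np.percentile(Q[:,0],[1,50,99]))
        for y0 in np.arange(-.07,.01,.01):
            q=Q[(Q[:,1]>y0)&(Q[:,1]<y0+.01)]
            if len(q):print('  ',y0.round(3),len(q),'x',q[:,0].min().round(4),q[:,0].max().round(4),'z',np.abs(q[:,2]).min().round(4))
E
```

```text
w7 -1 6699 [-0.01006948 -0.00891472 -0.00817041] x [-0.01828634 -0.00745584  0.00991945]
   -0.07 973 x -0.0119 0.0096 z 0.0374
   -0.06 923 x -0.0116 0.0119 z 0.0373
   -0.05 721 x -0.0117 0.0113 z 0.0375
   -0.04 332 x -0.0113 0.011 z 0.0375
   -0.02 430 x -0.0197 0.0091 z 0.02
   -0.01 610 x -0.02 0.0096 z 0.02
w7 1 7217 [-0.00991282 -0.00886216 -0.00783016] x [-0.01843244 -0.00732821  0.00979299]
   -0.07 917 x -0.0119 0.0088 z 0.0382
   -0.06 914 x -0.0119 0.011 z 0.0382
   -0.05 720 x -0.0115 0.0111 z 0.0382
   -0.04 339 x -0.0115 0.0108 z 0.0383
   -0.02 490 x -0.0197 0.0096 z 0.02
   -0.01 807 x -0.02 0.01 z 0.02
w6 -1 9762 [-0.01385432 -0.01156827 -0.01033817] x [-0.01736704 -0.00677217  0.01102275]
   -0.07 793 x -0.0139 0.0106 z 0.0248
   -0.06 674 x -0.0118 0.0118 z 0.0248
   -0.05 606 x -0.0115 0.011 z 0.0248
   -0.04 460 x -0.0116 0.0116 z 0.0248
   -0.03 94 x -0.0109 0.0107 z 0.025
   -0.02 984 x -0.02 0.0096 z 0.02
w6 1 10314 [-0.01294671 -0.0115016  -0.01031064] x [-0.01775827 -0.00681094  0.01093347]
   -0.07 794 x -0.0138 0.0102 z 0.0255
   -0.06 681 x -0.0118 0.0113 z 0.0257
   -0.05 612 x -0.0115 0.0115 z 0.0257
   -0.04 459 x -0.0116 0.0112 z 0.0256
   -0.03 88 x -0.011 0.0106 z 0.0257
   -0.02 1183 x -0.02 0.0098 z 0.02
```

Wrist depth shows the pad tips are about 27 mm behind the nominal TCP at this opening, so the tips had only touched the lid top. The box is at (0.484, 0.310), yaw 6.4°. I'll regrip about 5 mm ahead of its centre with the tips some 8 mm below the lid's top.

```bash
python3 -m pendant '[[[-0.04,0.33,0],0,1],[[-0.04,0.33,0],0,1],[[0,0,-0.5],0,1],[[0,0,-0.45],0,1],[[0,0,0],0,0.75],[[0,0,0],0,0.6],[[0,0,0],0,0.6],[[0,0,0],0,0.6],[[0,0,0],0,0.6]]' 20
python3 - <<'E'
from h import *
s=env.observe();print(s['position'],s['grip_width'],s['wrist_torque'],s['ft_force'])
E
```

```text
time_s: 7.18
position: [0.4838, 0.3049, 0.0461]
tool_rot: [[0.111, 0.001, 0.994], [-0.994, 0.0, 0.111], [-0.0, -1.0, 0.001]]
ft_force: [-0.9, -0.2, -1.2]
grip_width: 0.0591
[0.48379126 0.30490177 0.04611409] 0.0590865018249279 [-0.00376877  0.01187645  0.01530746] [-0.93609459 -0.15740563 -1.24851096]
```

```bash
python3 -m pendant '[[[0,0,-0.07],0,0.6],[[0.02,-0.15,0],0,0.6]]'; python3 -m pendant '[[[0.02,-0.15,0.03],0,0.6]]';python3 -m pendant '[[[0.02,-0.15,0.03],0,0.6]]'
python3 - <<'E'
from h import *
s=env.observe();snap('side','s8',(230,210,400,360),4.5);print(s['position'],s['grip_width'],s['wrist_torque'],s['ft_force'])
E
```

```text
time_s: 7.35
position: [0.4854, 0.3021, 0.0456]
tool_rot: [[0.111, 0.004, 0.994], [-0.994, 0.004, 0.111], [-0.004, -1.0, 0.005]]
ft_force: [-3.9, 8.7, 14.7]
grip_width: 0.0594
time_s: 7.43
position: [0.4856, 0.2968, 0.0459]
tool_rot: [[0.112, 0.003, 0.994], [-0.994, 0.002, 0.112], [-0.002, -1.0, 0.003]]
ft_force: [0.4, 0.5, -1.9]
grip_width: 0.0594
time_s: 7.52
position: [0.4856, 0.2912, 0.0458]
tool_rot: [[0.112, 0.001, 0.994], [-0.994, 0.0, 0.112], [-0.0, -1.0, 0.001]]
ft_force: [-0.6, -0.6, -1.9]
grip_width: 0.0595
[0.48558703 0.29118583 0.04581775] 0.059461125088506185 [0.05130534 0.01189396 0.04667213] [-0.64644047 -0.59825346 -1.93631867]
```

View pics/s8.png

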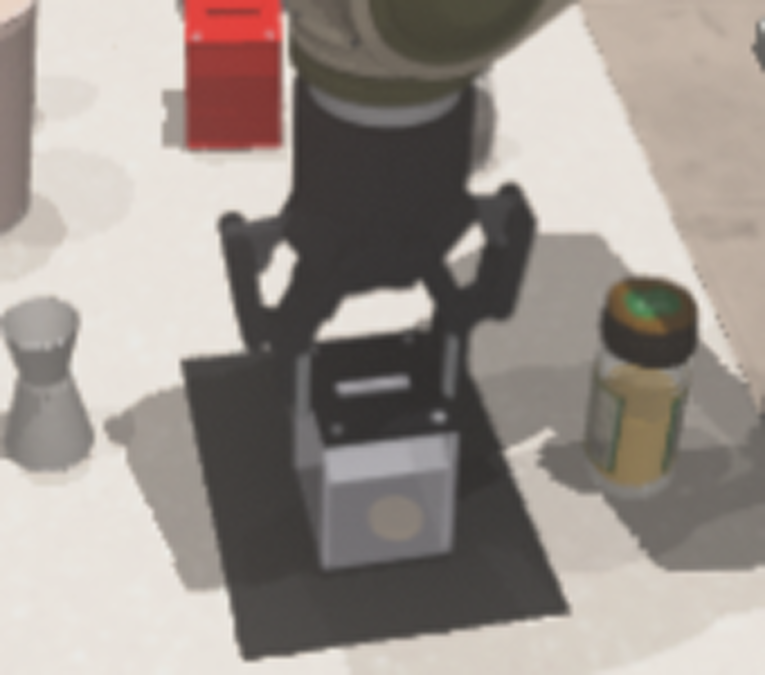

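```bash
python3 - <<'E'
from h import *
for p in [(300,405),(400,395),(425,400),(250,418)]: print(p,ray_z('side',*p,0), deproj('side','side0',*p))
for p in [(200,350),(205,395),(200,375)]: print(p,deproj('side','side0',*p))
E
```

```text
(300, 405) [0.5258688  0.48631757 0.        ] [5.25869472e-01 4.86323114e-01 8.59755203e-06]
(400, 395) [0.34504501 0.48036203 0.        ] [3.45069255e-01 4.80404988e-01 6.55964805e-05]
(425, 400) [0.30344592 0.49443109 0.        ] [0.30429492 0.49565985 0.00194393]
(250, 418) [0.61285341 0.50585318 0.        ] [ 0.61295718  0.50483893 -0.00165279]
(200, 350) [0.69720537 0.42343016 0.08072798]
(205, 395) [0.68695766 0.48363254 0.03775392]
(200, 375) [0.68955393 0.48034725 0.08692996]
```

The pinch on the bare mat only slides (ratio about 0.6). The mat's own 3 mm edge makes a positive stop, and the worktop is clear out to y≈0.5. I'll carry the box to just behind the mat's +y end, then tip it over that edge onto the mat.

```bash
python3 -m pendant '[[[0,0,0.4],0,0.6],[[-0.11,0.94,0],0,0.6],[[-0.11,0.94,0],0,0.6],[[-0.11,0.94,0],0,0.6],[[-0.11,0.94,0],0,0.6],[[0,0,-0.2],0,0.6],[[0,0,-0.2],0,0.6],[[0,0,-0.1],0,0.6],[[0,0,0],0,0.6]]' 30
python3 - <<'E'
from h import *
s=env.observe();snap('side','s9',(230,240,400,390),4.5);print(s['position'],s['grip_width'],s['wrist_torque'],s['ft_force'])
E
```

```text
time_s: 8.32
position: [0.4718, 0.404, 0.0428]
tool_rot: [[0.111, -0.001, 0.994], [-0.994, 0.001, 0.111], [-0.001, -1.0, -0.001]]
ft_force: [-4.8, 2.6, 7.6]
grip_width: 0.0591
[0.47177467 0.40397311 0.04279423] 0.05910448920530806 [ 0.46076723  0.98464112 -0.04547489] [-4.78588574  2.61805741  7.55406433]
```

View pics/s9.png

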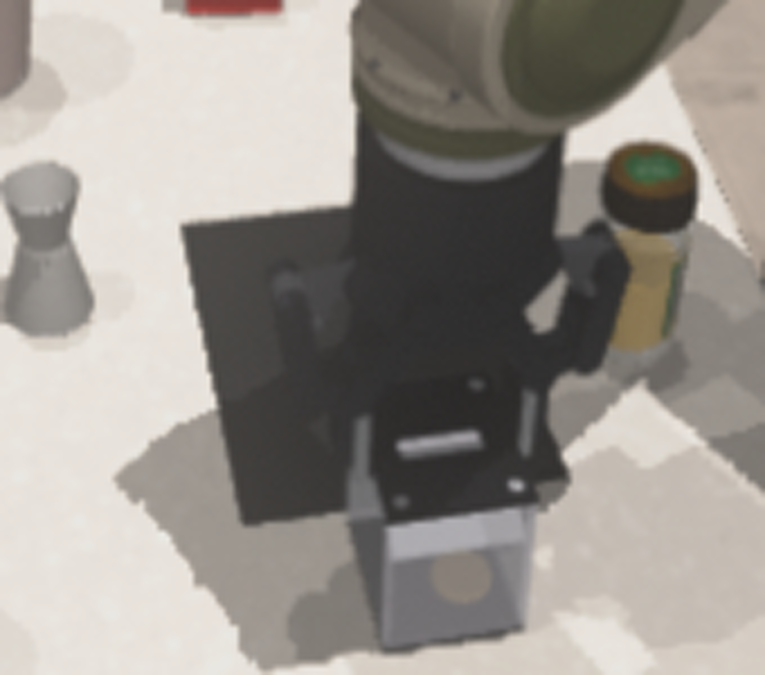

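```bash
python3 -m pendant '[[[0.02,-0.2,0],0,0.6],[[0.02,-0.2,0.05],0,0.6]]' 20;  python3 -m pendant '[[[0.02,-0.2,0.08],0,0.6]]'
python3 - <<'E'
from h import *
s=env.observe();snap('side','s10',(230,240,400,390),4.5);print(s['position'],s['grip_width'],s['wrist_torque'],s['ft_force'])
E
```

```text
time_s: 8.53
position: [0.4736, 0.3922, 0.0444]
tool_rot: [[0.11, 0.0, 0.994], [-0.994, 0.003, 0.11], [-0.003, -1.0, 0.001]]
ft_force: [-2.2, 5.3, 2.5]
grip_width: 0.0592
time_s: 8.62
position: [0.4741, 0.3855, 0.0461]
tool_rot: [[0.11, -0.0, 0.994], [-0.994, 0.001, 0.11], [-0.001, -1.0, -0.0]]
ft_force: [-0.8, 3.7, -3.5]
grip_width: 0.0592
[0.47413186 0.38552928 0.04612775] 0.05916088797172491 [0.96454416 0.09371925 0.02344035] [-0.76536289  3.74900889 -3.51255124]
```

View pics/s10.png

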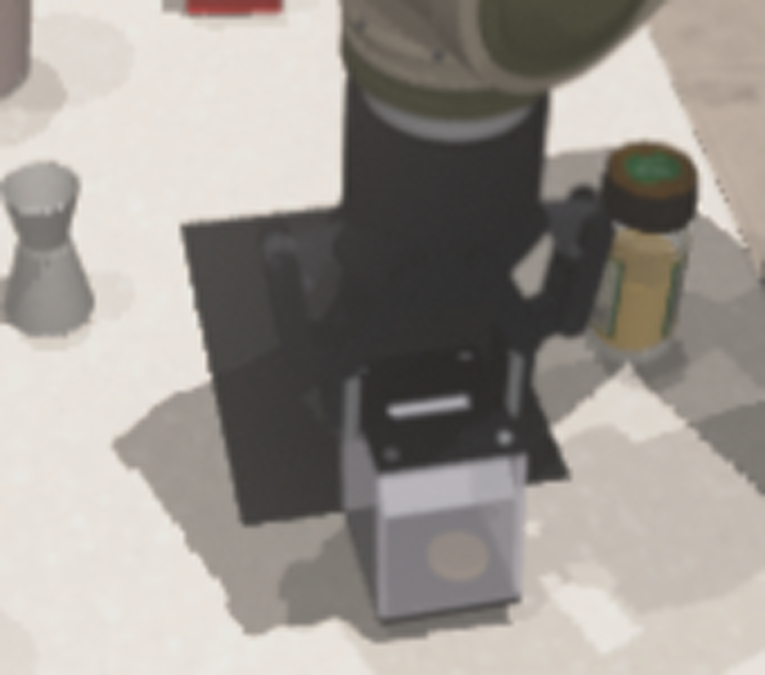

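The box is tilting over the mat edge: the lid is leaning toward the mat, with about 4 N resisting. Continuing along the arc.

```bash
python3 -m pendant '[[[0.02,-0.22,0],0,0.6],[[0.02,-0.22,0],0,0.6]]';  python3 -m pendant '[[[0.02,-0.22,0],0,0.6],[[0.02,-0.22,-0.02],0,0.6]]'
python3 - <<'E'
from h import *
s=env.observe();snap('side','s11',(230,240,400,390),4.5);print(s['position'],s['grip_width'],s['wrist_torque'],s['ft_force'])
E
```

```text
time_s: 8.83
position: [0.4756, 0.3728, 0.0467]
tool_rot: [[0.111, 0.001, 0.994], [-0.994, 0.002, 0.111], [-0.002, -1.0, 0.001]]
ft_force: [-0.1, 5.1, 4.4]
grip_width: 0.0593
time_s: 9.0
position: [0.477, 0.3592, 0.0458]
tool_rot: [[0.111, 0.001, 0.994], [-0.994, 0.001, 0.111], [-0.001, -1.0, 0.001]]
ft_force: [-0.4, 5.2, 0.3]
grip_width: 0.059
[0.47695564 0.35922461 0.04584374] 0.05902030153831282 [ 1.08860093 -0.05193138 -0.01183812] [-0.41173667  5.15431371  0.27273733]
```

View pics/s11.png

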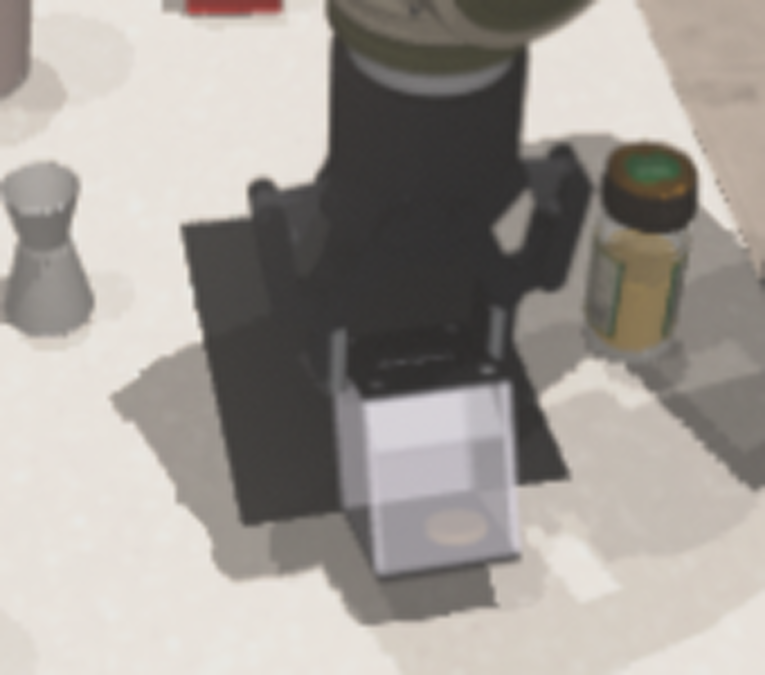

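```bash
python3 -m pendant '[[[0.02,-0.22,-0.06],0,0.6],[[0.02,-0.22,-0.06],0,0.6],[[0.02,-0.22,-0.08],0,0.6],[[0.02,-0.2,-0.1],0,0.6],[[0.02,-0.2,-0.12],0,0.6]]'
python3 - <<'E'
from h import *
s=env.observe();snap('side','s12',(230,240,400,390),4.5);print(s['position'],s['grip_width'],s['wrist_torque'],s['ft_force'])
E
```

```text
time_s: 9.47
position: [0.4799, 0.327, 0.0331]
tool_rot: [[0.111, 0.001, 0.994], [-0.994, -0.0, 0.111], [0.0, -1.0, 0.001]]
ft_force: [0.4, 0.4, 5.3]
grip_width: 0.0592
[0.47990663 0.32702509 0.03312944] 0.05915451892249024 [ 0.58423602 -0.08363955 -0.05976348] [0.39303899 0.43096766 5.28260089]
```

View pics/s12.png

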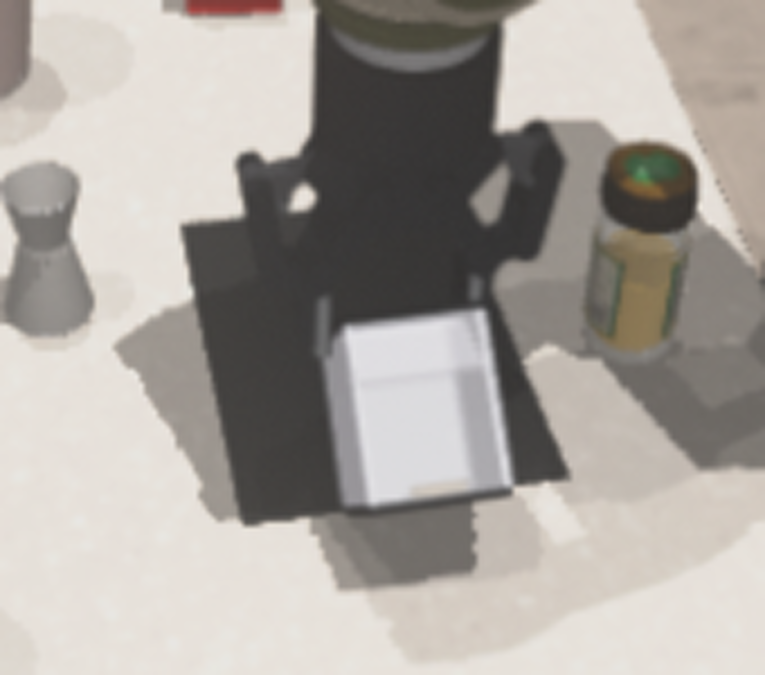

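```bash
python3 -m pendant '[[[0.02,-0.17,-0.14],0,0.6],[[0.02,-0.16,-0.15],0,0.6],[[0.02,-0.14,-0.16],0,0.6],[[0.01,-0.12,-0.18],0,0.6]]';python3 -m pendant '[[[0.01,-0.06,-0.12],0,0.6],[[0,0,0],0,0.6]]'
python3 - <<'E'
from h import *
s=env.observe();snap('side','s13',(230,210,400,360),4.5);print(s['position'],s['grip_width'],s['wrist_torque'],s['ft_force'])
E
```

```text
time_s: 9.85
position: [0.482, 0.3093, 0.0143]
tool_rot: [[0.111, 0.001, 0.994], [-0.994, -0.001, 0.111], [0.001, -1.0, 0.001]]
ft_force: [0.8, -0.7, 9.1]
grip_width: 0.0591
time_s: 10.02
position: [0.4821, 0.3072, 0.0102]
tool_rot: [[0.111, -0.0, 0.994], [-0.994, -0.001, 0.111], [0.001, -1.0, -0.0]]
ft_force: [1.2, -0.9, 6.3]
grip_width: 0.0593
[0.48210242 0.30715733 0.01023792] 0.05925988196622872 [ 0.17604616 -0.06400748 -0.00401326] [ 1.24514451 -0.88281159  6.2881592 ]
```

View pics/s13.png

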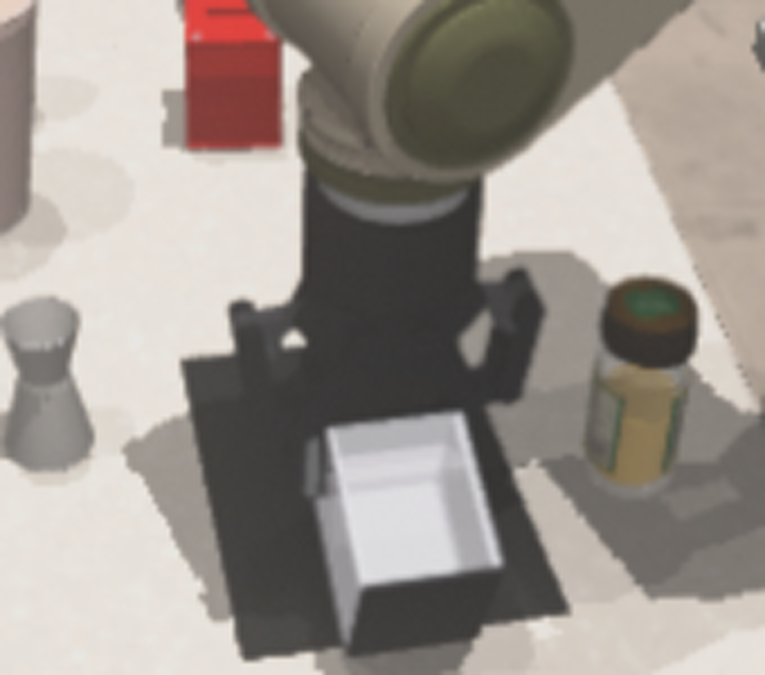

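The box is nearly flat on its side; its black base faces the camera at the mat's near edge. I'll pull it about 25 mm farther onto the mat, lower it slightly and let go.

```bash
python3 -m pendant '[[[0.03,-0.28,0],0,0.6],[[0.03,-0.28,0],0,0.6],[[0.03,-0.28,0],0,0.6],[[0,0,-0.07],0,0.6],[[0,0,-0.05],0,0.6]]';python3 -m pendant '[[[0,0,0],0,0.75],[[0,0,0],0,1],[[0,0,0],0,1],[[0,0,0],0,1]]'
python3 - <<'E'
from h import *
s=env.observe();snap('side','s14',(230,210,400,360),4.5);snap('wrist','w14');print(s['position'],s['grip_width'],s['wrist_torque'],s['ft_force'])
E
```

```text
time_s: 10.48
position: [0.4851, 0.2806, 0.0075]
tool_rot: [[0.111, 0.0, 0.994], [-0.994, -0.003, 0.111], [0.003, -1.0, -0.0]]
ft_force: [-0.4, -10.8, 13.8]
grip_width: 0.0594
time_s: 10.82
position: [0.4843, 0.2828, 0.0065]
tool_rot: [[0.111, -0.001, 0.994], [-0.994, -0.001, 0.111], [0.0, -1.0, -0.001]]
ft_force: [0.4, 0.4, -0.2]
grip_width: 0.0852
[0.48425587 0.28284994 0.00654007] 0.08515222404232271 [-0.00828428 -0.00383719  0.03691378] [ 0.35738939  0.41531717 -0.1647722 ]
```

View pics/s14.png

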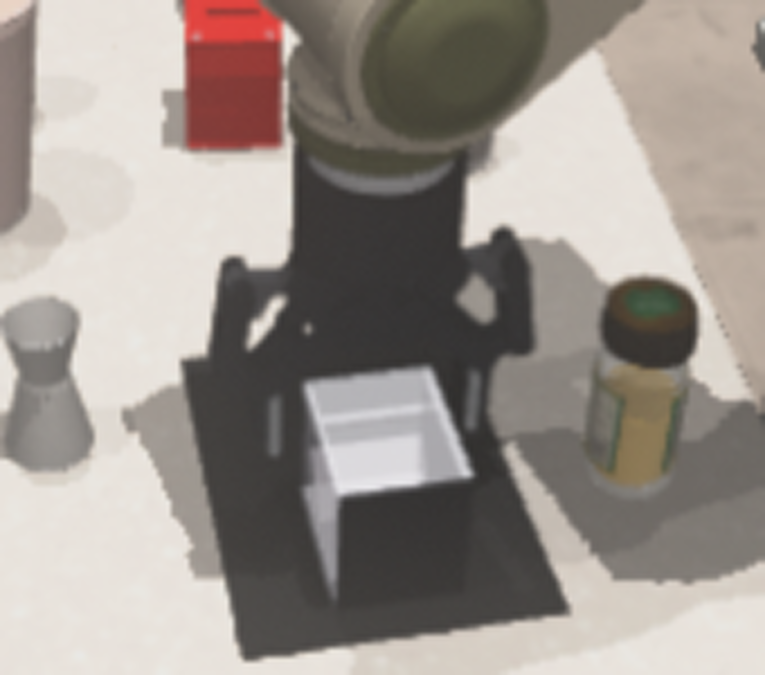

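View pics/w14.png

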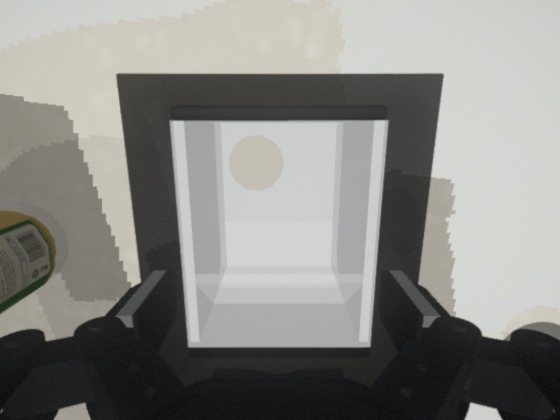

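The box is lying flat on its side on the mat and released: lid toward −y, black base toward the side camera at crop (400,540), token on the lower wall at wrist (256,162). Next I work out the new grasp.

```bash
python3 -m pendant '[[[0,0,1],0,1],[[0,0,1],0,1],[[0,0,1],0,1],[[0,0,0],0,1]]'; python3 - <<'E'
from h import *
s=env.observe();np.save('pics/w15s.npy',s,allow_pickle=True);snap('wrist','w15');snap('side','s15')
print(s['position'])
E
```

```text
time_s: 11.25
position: [0.4869, 0.2841, 0.1023]
tool_rot: [[0.112, 0.009, 0.994], [-0.994, 0.003, 0.112], [-0.002, -1.0, 0.009]]
ft_force: [0.9, 0.6, 0.4]
grip_width: 0.0855
[0.48687058 0.28413294 0.10229275]
```

View pics/w15.png

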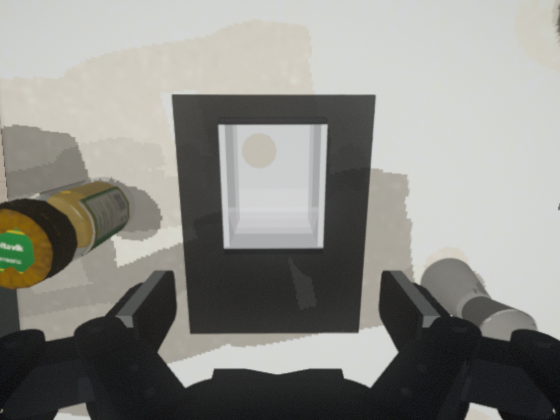

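```bash
python3 - <<'E'
from h import *
s=np.load('pics/w15s.npy',allow_pickle=True).item()
P=np.array([wray(a,b,.073,s) for a,b in [(219,119),(329,119),(323,251),(223,251)]])
print(P[:,:2],P.mean(0))
for i,j in((0,1),(3,2),(3,0),(2,1)): e=P[j]-P[i];print(np.linalg.norm(e),np.degrees(np.arctan2(e[1],e[0])))
# gripper body depth
m=env.camera_model('wrist');K=np.array(m['camera_matrix']);D=np.array(m['dist_coeffs']);T=np.array(m['tool_from_camera'])
d=np.load('pics/w15.npz')['d']
for p in [(280,372),(280,378),(280,390),(240,380),(280,410)]:
    q=cv2.undistortPoints(np.array([[p]],float),K,D)[0,0];z=d[p[1],p[0]];print(p,T[:3,:3]@np.array([q[0]*z,q[1]*z,z])+T[:3,3])
o=env.observe();print(o['position'],o['q'])
# tray from s15
crop('s15','s15c',(230,170,350,260),6)
E
```

```text
[[0.44780863 0.35014391]
 [0.50771321 0.35694317]
 [0.51586108 0.28022507]
 [0.45539146 0.27357095]] [0.4816936  0.31522078 0.073     ]
0.0602892048160745 6.47544455217536
0.060834629198315025 6.2796017478920785
0.07694750006088126 95.65541997515882
0.07714956267360944 96.06239218377273
(280, 372) [0.1542877  0.10206856 0.00278275]
(280, 378) [-0.01042178 -0.09853126  0.00101962]
(280, 390) [-0.01145351 -0.10333476  0.00098527]
(240, 380) [-0.01137041 -0.1002728  -0.00800991]
(280, 410) [-0.01030006 -0.10748254  0.00096109]
[0.48475567 0.28333743 0.0976375 ] [ 1.82290295e+01  2.89116227e+01  8.25329586e+01 -4.78987078e-03
  6.84451510e+01  1.18219106e+01]
```

View pics/s15c.png

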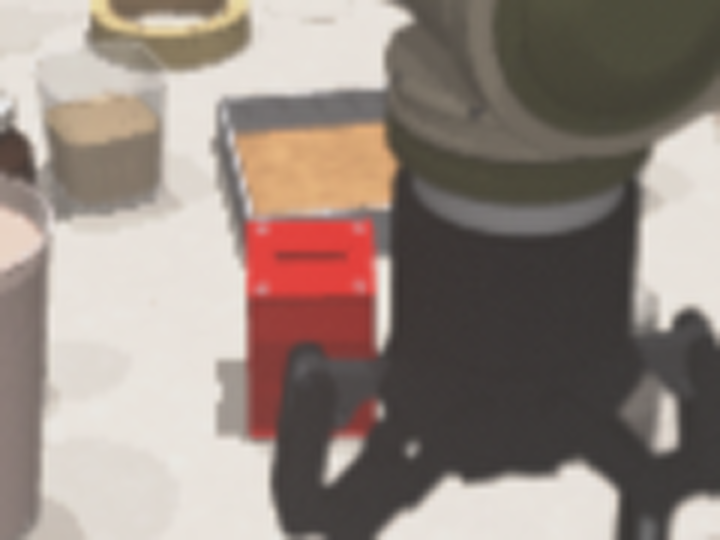

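The lying box is at (0.482, 0.315), yaw 6.4°. The gripper body is about 68 mm behind the tips, so there's room to turn. I'll grip its top edge near mid-length with the tips, lift and carry it toward the tray's near rim.

```bash
python3 -m pendant '[[[-0.06,0.59,0],0,1],[[-0.06,0.58,0],0,1],[[0,0,-0.8],0,1],[[0,0,-0.8],0,1],[[0,0,-0.42],0,1],[[0,0,0],0,0.75],[[0,0,0],0,0.6],[[0,0,0],0,0.6],[[0,0,0],0,0.6],[[0,0,0],0,0.6]]' 40
python3 - <<'E'
from h import *
s=env.observe();snap('side','s16',(230,210,400,360),4.5);print(s['position'],s['grip_width'],s['wrist_torque'],s['ft_force'])
E
```

```text
time_s: 12.18
position: [0.4812, 0.3183, 0.0369]
tool_rot: [[0.111, 0.001, 0.994], [-0.994, 0.0, 0.111], [-0.0, -1.0, 0.001]]
ft_force: [-0.1, 0.6, -0.8]
grip_width: 0.0585
[0.48115935 0.31829442 0.03687743] 0.05848193462690138 [-0.07063002  0.01872355  0.00919615] [-0.09688903  0.57189421 -0.849816  ]
```

View pics/s16.png

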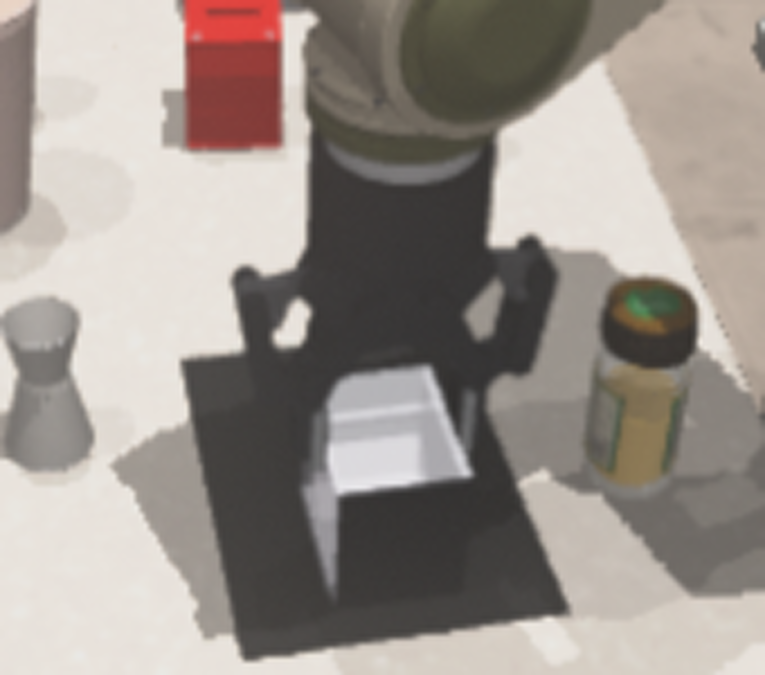

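Gripped (58.5 mm), with pads on both long sides near mid-length. Lifting and carrying.

```bash
python3 -m pendant '[[[0,0,0.6],0,0.6],[[0,0,0.9],0,0.6],[[0,0,1],0,0.6],[[0,0,1],0,0.6],[[-0.05,-0.5,0.77],0,0.6],[[-0.05,-0.9,0],-0.1,0.6],[[-0.05,-1,0],-0.1,0.6],[[-0.05,-1,0],-0.1,0.6],[[-0.05,-1,0],-0.1,0.6],[[-0.05,-1,0],-0.1,0.6]]'
python3 - <<'E'
from h import *
s=env.observe();snap('side','s17');print(s['position'],s['grip_width'],s['wrist_torque'],s['ft_force'])
E
```

```text
time_s: 13.07
position: [0.4715, 0.155, 0.1648]
tool_rot: [[0.068, 0.001, 0.998], [-0.998, 0.0, 0.068], [0.0, -1.0, 0.001]]
ft_force: [1.4, -0.7, -1.8]
grip_width: 0.0589
[0.47151389 0.15496695 0.16478443] 0.058941138694404246 [-0.04775232 -0.0333498  -0.09361367] [ 1.38736911 -0.74860472 -1.7506427 ]
```

View pics/s17.png

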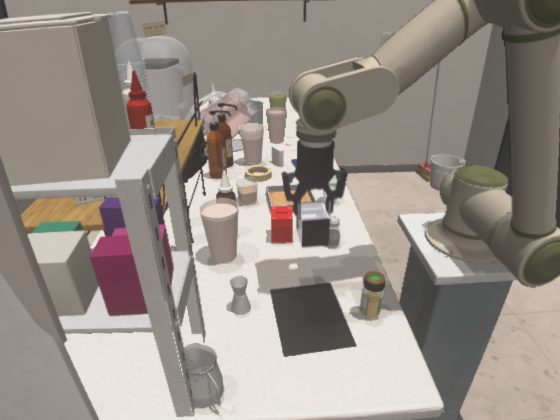

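```bash
python3 -m pendant '[[[-0.05,-1,0],0,0.6],[[-0.05,-1,0],0,0.6],[[-0.05,-1,0],0,0.6],[[-0.05,-1,0],0,0.6],[[-0.05,-1,0],0,0.6],[[-0.05,-1,0],0,0.6],[[-0.05,-1,0],0,0.6],[[-0.03,-0.9,0],0,0.6],[[0,-0.4,0],0,0.6],[[0,0,0],0,0.6],[[0,0,0],0,0.6]]'
python3 - <<'E'
from h import *
s=env.observe();np.save('pics/w18s.npy',s,allow_pickle=True);snap('wrist','w18');snap('scene','sc18',(240,100,430,240),4.2);print(s['position'],s['grip_width'],s['wrist_torque'],s['ft_force'])
E
```

```text
time_s: 14.03
position: [0.4604, -0.0925, 0.1645]
tool_rot: [[0.067, -0.0, 0.998], [-0.998, 0.0, 0.067], [-0.0, -1.0, -0.0]]
ft_force: [0.2, 0.7, -0.9]
grip_width: 0.0591
[ 0.46043655 -0.09251177  0.16447417] 0.059091875255403076 [-0.0077822   0.01636478  0.01800247] [ 0.19077256  0.66637498 -0.93801863]
```

View pics/w18.png

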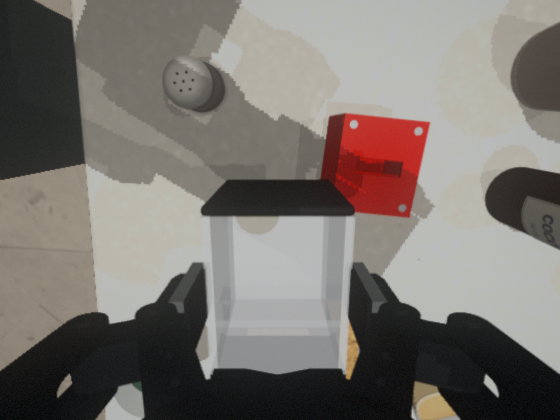

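View pics/sc18.png

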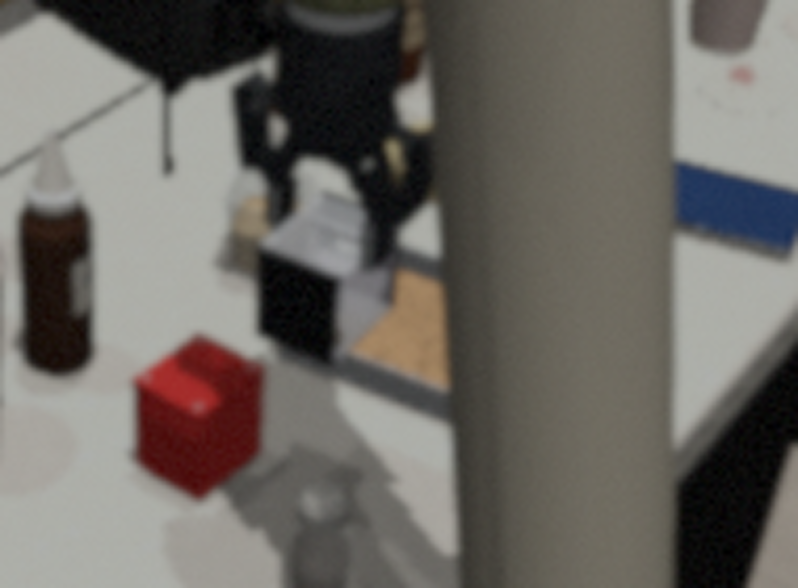

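The box is held level, with the lid (clear end with guards) toward the tray and the base at wrist (275,195). The red box is off to the right at (375,165). Lowering it just in front of the tray's near rim.

```bash
python3 -m pendant '[[[-0.04,-0.5,-0.3],0,0.6],[[-0.04,-0.5,-0.8],0,0.6],[[0,0,-0.9],0,0.6],[[0,0,-0.8],0,0.6],[[0,0,-0.5],0,0.6],[[0,0,-0.3],0,0.6],[[0,0,0],0,0.6]]'
python3 - <<'E'
from h import *
s=env.observe();snap('side','s19',(220,120,380,240),4.9);snap('wrist','w19');print(s['position'],s['grip_width'],s['wrist_torque'],s['ft_force'])
E
```

```text
time_s: 14.72
position: [0.4576, -0.1214, 0.0552]
tool_rot: [[0.069, -0.003, 0.998], [-0.998, 0.002, 0.069], [-0.002, -1.0, -0.003]]
ft_force: [-1.0, -0.2, -1.7]
grip_width: 0.0587
[ 0.4576091  -0.12143612  0.05515217] 0.05866294333101816 [0.02054829 0.02894907 0.03282891] [-1.00668703 -0.17453306 -1.74228619]
```

View pics/s19.png

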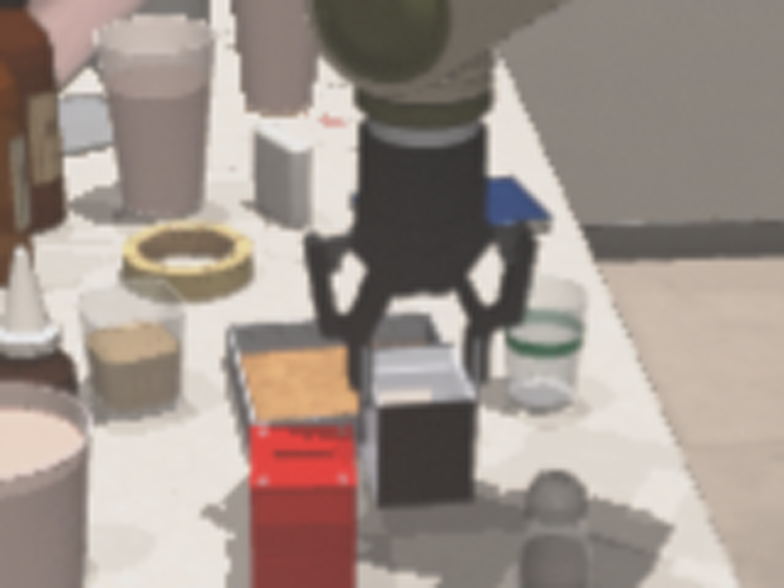

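View pics/w19.png

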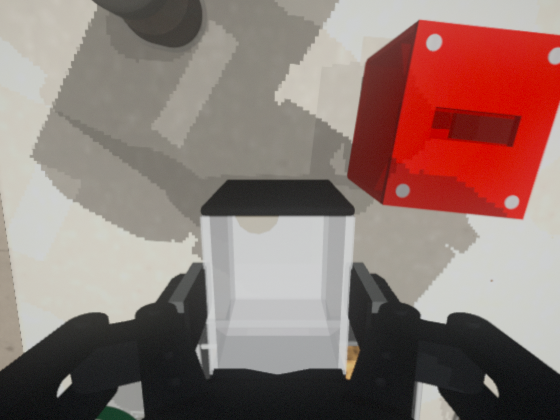

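```bash
python3 -m pendant '[[[0.02,-0.25,0],0,0.6],[[0.01,-0.2,0],0,0.6]]' 20;python3 -m pendant '[[[0.01,-0.15,0],0,0.6]]';python3 -m pendant '[[[0.01,-0.1,0],0,0.6]]'
```

```text
time_s: 14.98
position: [0.4598, -0.1369, 0.0575]
tool_rot: [[0.069, 0.002, 0.998], [-0.998, -0.001, 0.069], [0.001, -1.0, 0.002]]
ft_force: [0.6, 0.0, -1.9]
grip_width: 0.0588
time_s: 15.07
position: [0.4599, -0.1418, 0.0572]
tool_rot: [[0.068, 0.002, 0.998], [-0.998, -0.001, 0.068], [0.001, -1.0, 0.002]]
ft_force: [-0.5, -0.6, -1.6]
grip_width: 0.059
time_s: 15.15
position: [0.46, -0.1448, 0.0569]
tool_rot: [[0.067, 0.001, 0.998], [-0.998, -0.001, 0.067], [0.001, -1.0, 0.001]]
ft_force: [0.3, 0.6, -1.0]
grip_width: 0.0591
```

```bash
python3 - <<'E'
from h import *
s=env.observe();snap('side','s20',(220,120,380,240),4.9);print(s['position'],s['ft_force'])
im,d=env.get_image('scene');np.savez('pics/sc20.npz',im=im,d=d);crop('sc20','sc20',(270,120,400,220),6)
E
```

```text
[ 0.4599965  -0.14479092  0.05693496] [ 0.34525711  0.60813765 -0.99476587]
```

View pics/s20.png

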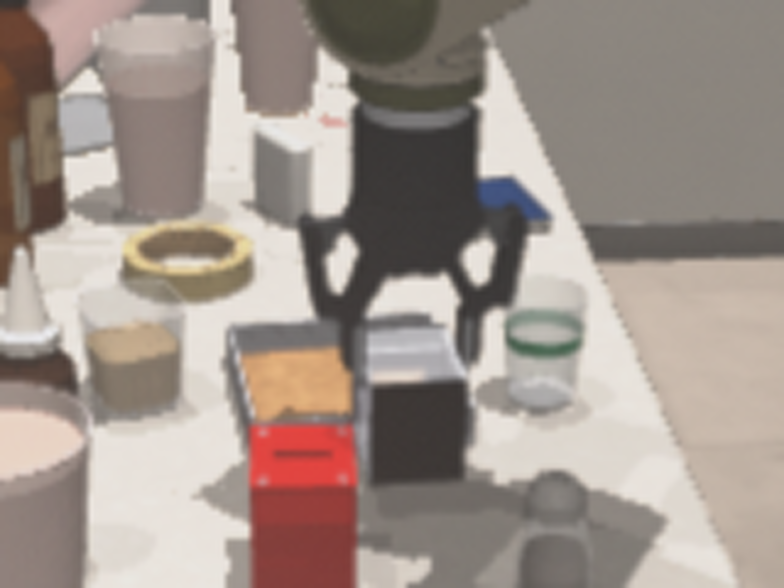

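View pics/sc20.png

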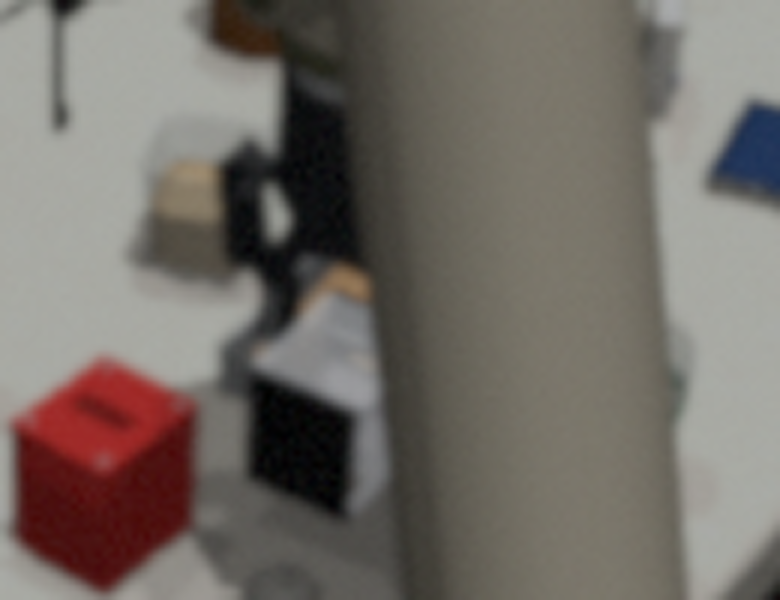

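```bash
python3 - <<'E'
from h import *
for p in [(375,483),(463,478),(418,430),(370,400),(463,385),(418,395),(418,475)]:
    print(p,deproj('side','s20',p[0]/4.9+220,p[1]/4.9+120))
E
```

```text
(375, 483) [ 0.48174308 -0.10406338  0.02635982]
(463, 478) [ 0.426351   -0.11138618  0.02340738]
(418, 430) [ 0.4558652  -0.10559148  0.06181697]
(370, 400) [ 0.48471421 -0.1117097   0.08020907]
(463, 385) [ 0.42919634 -0.1073814   0.09075545]
(418, 395) [ 0.45626123 -0.10683554  0.08521033]
(418, 475) [ 0.4548631  -0.10793267  0.02872579]
```

```bash
python3 -m pendant '[[[0.01,-0.12,0],0,0.6]]';python3 -m pendant '[[[0.01,-0.12,0],0,0.6]]'
```

```text
time_s: 15.33
position: [0.4597, -0.147, 0.0565]
tool_rot: [[0.068, -0.0, 0.998], [-0.998, 0.001, 0.068], [-0.001, -1.0, -0.0]]
ft_force: [-1.5, 6.8, 1.8]
grip_width: 0.0587
time_s: 15.42
position: [0.4595, -0.1493, 0.0564]
tool_rot: [[0.068, -0.002, 0.998], [-0.998, 0.004, 0.068], [-0.004, -1.0, -0.001]]
ft_force: [-0.9, 11.5, 5.8]
grip_width: 0.0588
```

```bash
python3 -m pendant '[[[0.01,-0.18,0.05],0,0.6],[[0.01,-0.18,0.07],0,0.6]]';python3 -m pendant '[[[0.01,-0.19,0.07],0,0.6],[[0.01,-0.19,0.06],0,0.6]]'
python3 - <<'E'
from h import *
s=env.observe();snap('side','s21',(220,120,380,240),4.9);print(s['position'],s['ft_force'])
E
```

```text
time_s: 15.58
position: [0.4598, -0.1598, 0.0597]
tool_rot: [[0.068, -0.003, 0.998], [-0.998, 0.004, 0.068], [-0.005, -1.0, -0.002]]
ft_force: [-2.2, 8.2, 1.1]
grip_width: 0.0589
time_s: 15.75
position: [0.4607, -0.1717, 0.0636]
tool_rot: [[0.068, -0.002, 0.998], [-0.998, 0.004, 0.068], [-0.004, -1.0, -0.002]]
ft_force: [-0.2, 6.0, -3.5]
grip_width: 0.0588
[ 0.4606783  -0.17169677  0.0635753 ] [-0.19249999  5.97628476 -3.48465177]
```

View pics/s21.png

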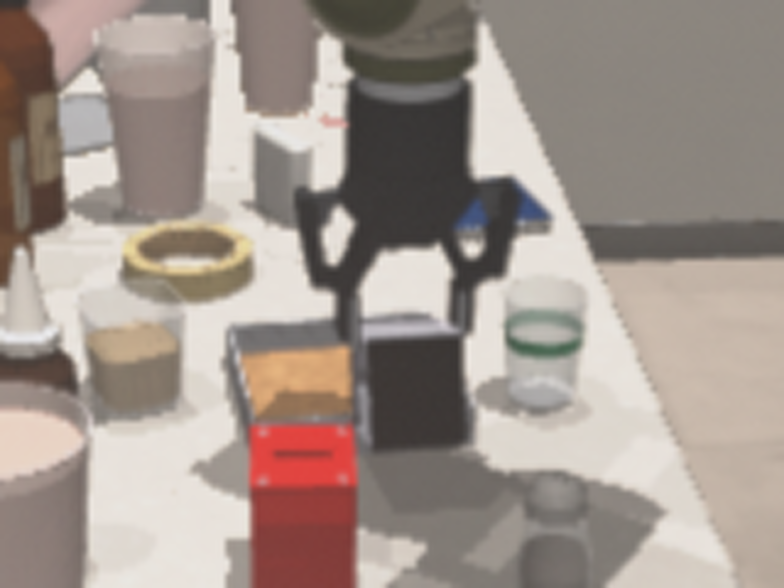

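The box is turning: the black base now tilts up toward the camera and the top face is foreshortened. Continuing the arc.

```bash
python3 -m pendant '[[[0.01,-0.2,0.02],0,0.6],[[0.01,-0.2,0.01],0,0.6],[[0.01,-0.2,0],0,0.6]]';python3 -m pendant '[[[0.01,-0.2,0],0,0.6],[[0.01,-0.2,-0.02],0,0.6]]'
python3 - <<'E'
from h import *
s=env.observe();snap('side','s22',(220,120,380,240),4.9);print(s['position'],s['ft_force'])
E
```

```text
time_s: 16.05
position: [0.462, -0.1899, 0.065]
tool_rot: [[0.068, -0.001, 0.998], [-0.998, 0.003, 0.068], [-0.003, -1.0, -0.001]]
ft_force: [-0.7, 6.3, 3.3]
grip_width: 0.0589
time_s: 16.22
position: [0.4628, -0.2021, 0.0643]
tool_rot: [[0.068, -0.0, 0.998], [-0.998, 0.002, 0.068], [-0.002, -1.0, -0.0]]
ft_force: [0.4, 5.2, 1.1]
grip_width: 0.0588
[ 0.46276401 -0.20212537  0.06426687] [0.41944381 5.16561922 1.06094525]
```

View pics/s22.png

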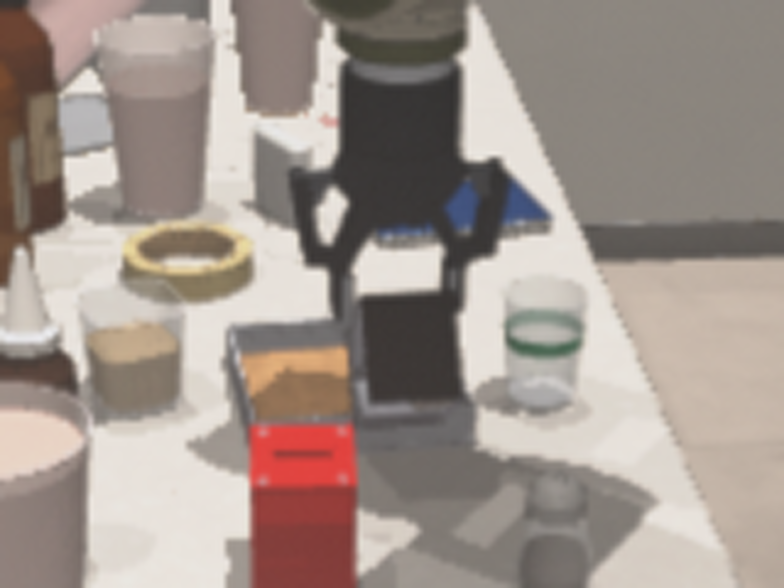

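About 50° turned, and the base faces up and toward the camera at crop (410,345). Continuing down the far side of the arc.

```bash
python3 -m pendant '[[[0.01,-0.21,-0.05],0,0.6],[[0.01,-0.21,-0.07],0,0.6],[[0.01,-0.21,-0.1],0,0.6]]';python3 -m pendant '[[[0.01,-0.2,-0.12],0,0.6],[[0.01,-0.2,-0.15],0,0.6]]'
python3 - <<'E'
from h import *
s=env.observe();snap('side','s23',(220,120,380,240),4.9);print(s['position'],s['ft_force'])
E
```

```text
time_s: 16.52
position: [0.4642, -0.222, 0.0583]
tool_rot: [[0.068, 0.001, 0.998], [-0.998, -0.0, 0.068], [0.0, -1.0, 0.001]]
ft_force: [-0.3, 2.2, 7.4]
grip_width: 0.0591
time_s: 16.68
position: [0.4653, -0.235, 0.0507]
tool_rot: [[0.068, 0.002, 0.998], [-0.998, -0.002, 0.068], [0.002, -1.0, 0.002]]
ft_force: [-0.4, 0.7, 9.2]
grip_width: 0.0586
[ 0.46526688 -0.23496416  0.05066613] [-0.40451021  0.70197813  9.15626556]
```

View pics/s23.png

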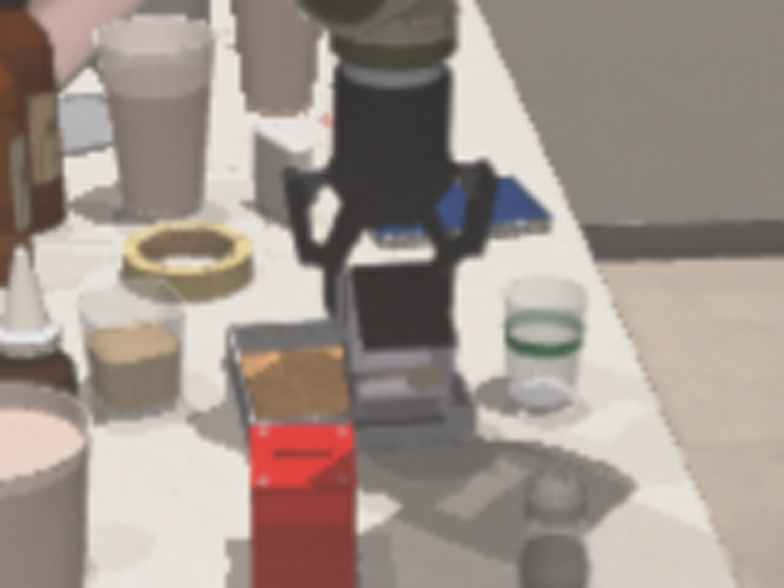

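About 75° turned; the token has slid down onto the guards at crop (425,375). Last bit of the turn.

```bash
python3 -m pendant '[[[0.01,-0.17,-0.16],0,0.6],[[0.01,-0.14,-0.17],0,0.6]]';python3 -m pendant '[[[0.01,-0.08,-0.12],0,0.6],[[0,0,0],0,0.6]]'
python3 - <<'E'
from h import *
s=env.observe();snap('side','s24',(220,120,380,240),4.9);print(s['position'],s['ft_force'],s['wrist_torque'])
E
```

```text
time_s: 16.9
position: [0.4663, -0.2452, 0.0413]
tool_rot: [[0.068, 0.004, 0.998], [-0.998, -0.004, 0.068], [0.005, -1.0, 0.003]]
ft_force: [-0.6, -4.7, 13.8]
grip_width: 0.0589
time_s: 17.07
position: [0.4667, -0.2481, 0.0374]
tool_rot: [[0.067, 0.004, 0.998], [-0.998, -0.005, 0.067], [0.005, -1.0, 0.003]]
ft_force: [-0.3, -4.4, 12.8]
grip_width: 0.0591
[ 0.46670368 -0.24810807  0.03739817] [-0.32145788 -4.44265432 12.82197357] [-0.12199029  0.11248707  0.05328963]
```

View pics/s24.png

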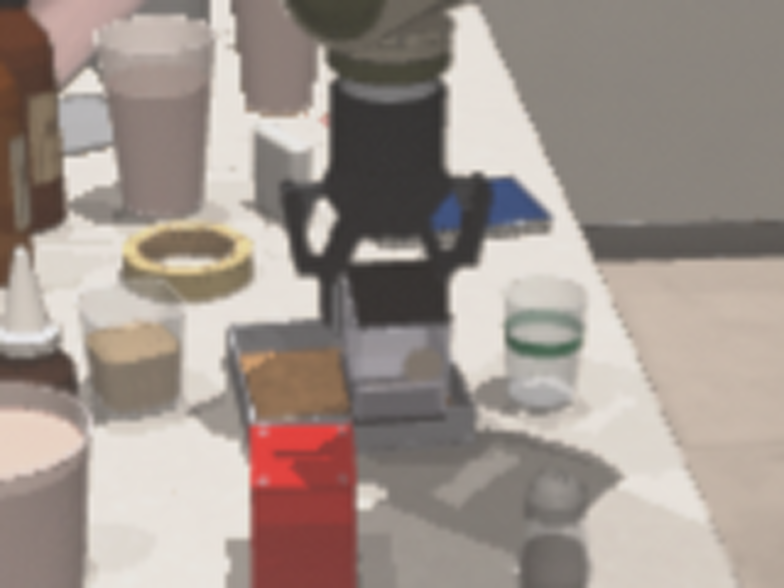

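Inverted over the tray, lid near the rim, with the token leaning on one guard. I'll firm the grip, lift a little, centre over the tray and shake along own x (world y).

```bash
python3 -m pendant '[[[0,0,0.1],0,0.58],[[0,0,0.25],0,0.58],[[0.3,-0.6,0.3],0,0.58],[[0.35,-0.8,0],0,0.58],[[0,0,0],0,0.58],[[0,0.5,0],0,0.58],[[0,-0.5,0],0,0.58],[[0,-0.5,0],0,0.58],[[0,0.5,0],0,0.58],[[0,0.5,0],0,0.58],[[0,-0.5,0],0,0.58],[[0,0,0],0,0.58]]' 80
python3 - <<'E'
from h import *
s=env.observe();snap('side','s25',(220,120,380,240),4.9);print(s['position'],s['ft_force'],s['wrist_torque'])
E
```

```text
time_s: 18.12
position: [0.485, -0.2881, 0.0557]
tool_rot: [[0.068, 0.0, 0.998], [-0.998, -0.001, 0.068], [0.001, -1.0, 0.0]]
ft_force: [-0.1, -0.8, -1.2]
grip_width: 0.0581
[ 0.48496251 -0.28808185  0.05571309] [-0.09399917 -0.81859372 -1.22175659] [-0.05399048  0.02265638  0.03104042]
```

View pics/s25.png

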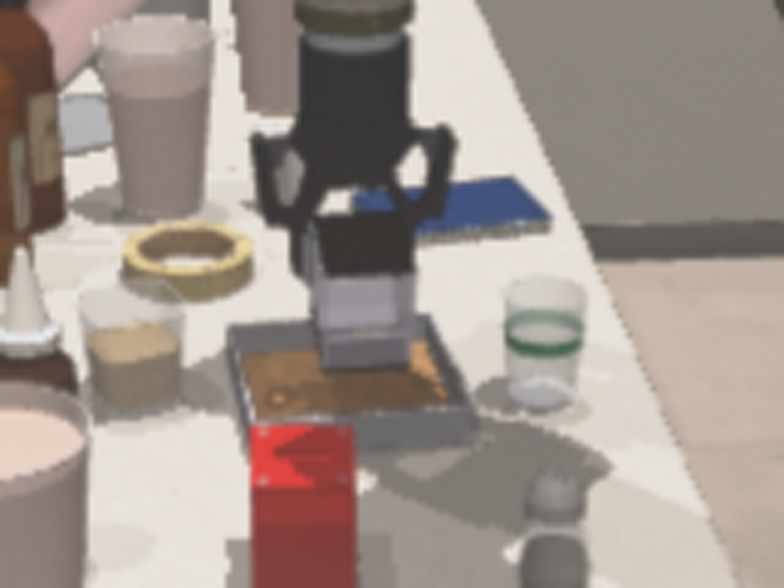

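```bash
python3 - <<'E'
from h import *
crop('s25','s25b',(262,155,322,210),12)
E
```

```text
(no output)
```

View pics/s25b.png

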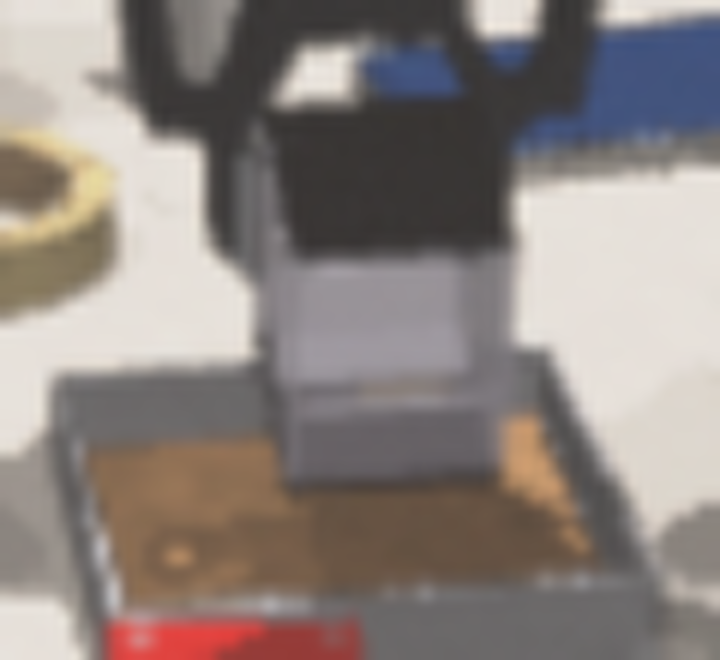

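The token is still inside, lying across the slot (crop (400,388)). I'll shake harder along y.

```bash
python3 -m pendant '[[[0,0.5,0],0,0.58],[[0,-1,0],0,0.58],[[0,1,0],0,0.58],[[0,-1,0],0,0.58],[[0,1,0],0,0.58],[[0,-1,0],0,0.58],[[0,1,0],0,0.58],[[0,-1,0],0,0.58],[[0,1,0],0,0.58],[[0,-1,0],0,0.58],[[0,0.5,0],0,0.58],[[0,0,0],0,0.58]]' 80
python3 - <<'E'
from h import *
s=env.observe();snap('side','s26');crop('s26','s26b',(262,155,322,210),12);print(s['position'],s['ft_force'])
E
```

```text
time_s: 19.17
position: [0.4845, -0.2854, 0.0553]
tool_rot: [[0.068, -0.001, 0.998], [-0.998, 0.002, 0.068], [-0.002, -1.0, -0.001]]
ft_force: [0.4, 0.3, -1.5]
grip_width: 0.0577
[ 0.48451869 -0.28543652  0.05533832] [ 0.39939951  0.30409497 -1.49519054]
```

View pics/s26b.png

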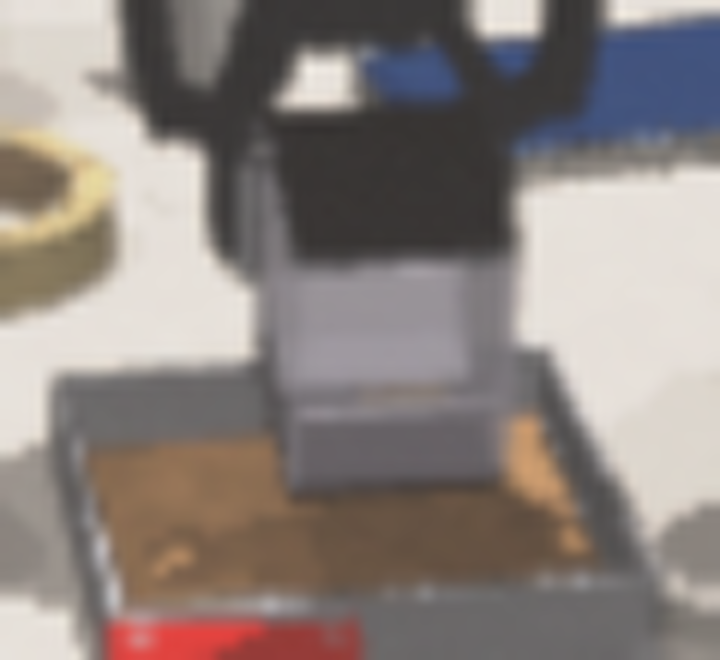

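```bash
python3 -m pendant '[[[0,0.75,-0.25],0,0.58],[[0,-0.8,0],0,0.58],[[0,-0.8,0],0,0.58],[[0,0.8,0],0,0.58],[[0,0.8,0],0,0.58],[[0,-0.8,0],0,0.58],[[0,-0.8,0],0,0.58],[[0,0.8,0],0,0.58],[[0,0.8,0],0,0.58],[[0,-0.8,0],0,0.58],[[0,-0.15,0],0,0.58],[[0,0,0],0,0.58]]' 80
python3 - <<'E'
from h import *
s=env.observe();snap('side','s27');crop('s27','s27b',(262,155,322,210),12);print(s['position'],s['ft_force'])
E
```

```text
time_s: 20.22
position: [0.485, -0.2945, 0.0481]
tool_rot: [[0.067, 0.001, 0.998], [-0.998, -0.001, 0.067], [0.001, -1.0, 0.001]]
ft_force: [0.3, 0.7, -2.2]
grip_width: 0.0577
[ 0.48504579 -0.29452002  0.04812076] [ 0.29468253  0.73559938 -2.15767249]
```

View pics/s27b.png

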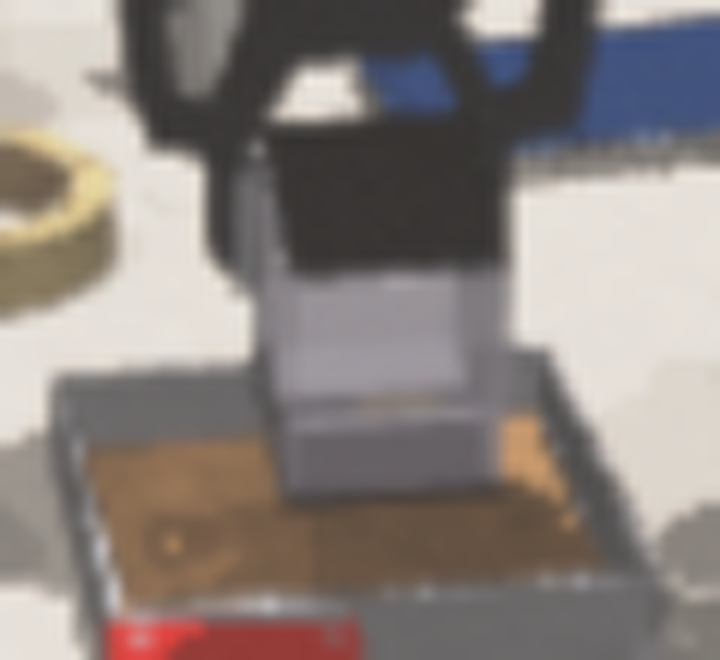

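The token still bridges the slot. I'll check how well the arm follows a 6 Hz shake.

```bash
for i in 1 2 3 4; do python3 -m pendant '[[[0,1,0],0,0.58]]' | grep -E 'pos|force'; python3 -m pendant '[[[0,-1,0],0,0.58]]'| grep -E 'pos|force'; done
python3 - <<'E'
from h import *
s=env.observe();print(s['position'],s['qvel'])
E
```

```text
position: [0.4853, -0.2671, 0.048]
ft_force: [0.7, -0.9, -1.2]
position: [0.4837, -0.2848, 0.0472]
ft_force: [1.4, 1.3, -1.6]
position: [0.4856, -0.2694, 0.0483]
ft_force: [0.1, -0.7, -1.0]
position: [0.4838, -0.2857, 0.0473]
ft_force: [1.1, 2.1, -2.0]
position: [0.4856, -0.2697, 0.0483]
ft_force: [0.4, 0.0, -1.4]
position: [0.4838, -0.2858, 0.0473]
ft_force: [1.5, 0.3, -2.1]
position: [0.4856, -0.2697, 0.0482]
ft_force: [-0.4, -0.8, -1.4]
position: [0.4837, -0.2858, 0.0472]
ft_force: [1.2, 1.8, -2.3]
[ 0.48373526 -0.28581815  0.04723896] [-32.7897266   16.61452968 -37.69149664  -1.91350255  16.76812508
 -33.54486415]
```

The shake reaches about 1.6 g. I'll add a vertical part along the guard's slope so the token is thrown up one guard each cycle.

```bash
python3 -m pendant '[[[0,-0.3,0.8],0,0.58],[[0,1,-0.8],0,0.58],[[0,-1,0.8],0,0.58],[[0,1,-0.8],0,0.58],[[0,-1,0.8],0,0.58],[[0,1,-0.8],0,0.58],[[0,-1,0.8],0,0.58],[[0,1,-0.8],0,0.58],[[0,-1,0.8],0,0.58],[[0,0.6,-0.4],0,0.58],[[0,0,0],0,0.58],[[0,0,0],0,0.58]]' 80
python3 - <<'E'
from h import *
s=env.observe();snap('side','s28');crop('s28','s28b',(262,155,322,210),12);print(s['position'],s['ft_force'])
E
```

```text
time_s: 21.93
position: [0.4847, -0.2839, 0.0599]
tool_rot: [[0.069, -0.001, 0.998], [-0.998, 0.001, 0.069], [-0.001, -1.0, -0.001]]
ft_force: [0.0, 0.3, -1.3]
grip_width: 0.0577
[ 0.48466014 -0.28391653  0.05987288] [ 0.02254908  0.31356084 -1.29443907]
```

View pics/s28b.png

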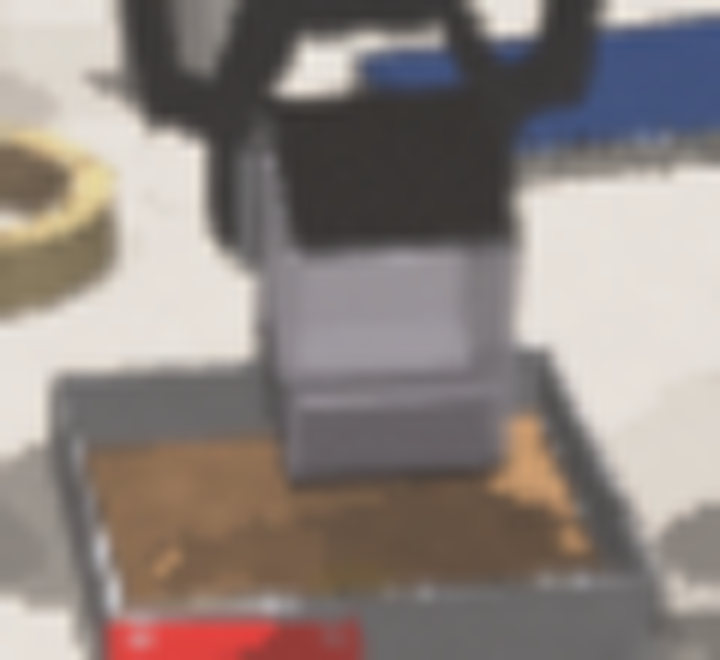

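The token no longer shows at the slot, and there is a faint yellow spot in the tray near the front rim at crop (350,580). I'll raise the box and check.

```bash
python3 -m pendant '[[[0,0,0.7],0,0.58],[[0,0,1],0,0.58],[[0,0,1],0,0.58],[[0,0,0.7],0,0.58],[[0,0,0],0,0.58]]' 80
python3 - <<'E'
from h import *
s=env.observe();snap('side','s29');crop('s29','s29b',(252,130,332,210),8);snap('scene','sc29');crop('sc29','sc29b',(290,110,420,210),6);snap('wrist','w29')
print(s['position'],s['ft_force'])
E
```

```text
time_s: 22.4
position: [0.4865, -0.2863, 0.167]
tool_rot: [[0.068, 0.007, 0.998], [-0.998, -0.006, 0.068], [0.007, -1.0, 0.006]]
ft_force: [1.1, -0.1, -2.1]
grip_width: 0.0582
[ 0.48652057 -0.28631874  0.16702267] [ 1.05408585 -0.07284287 -2.06504633]
```

View pics/s29b.png

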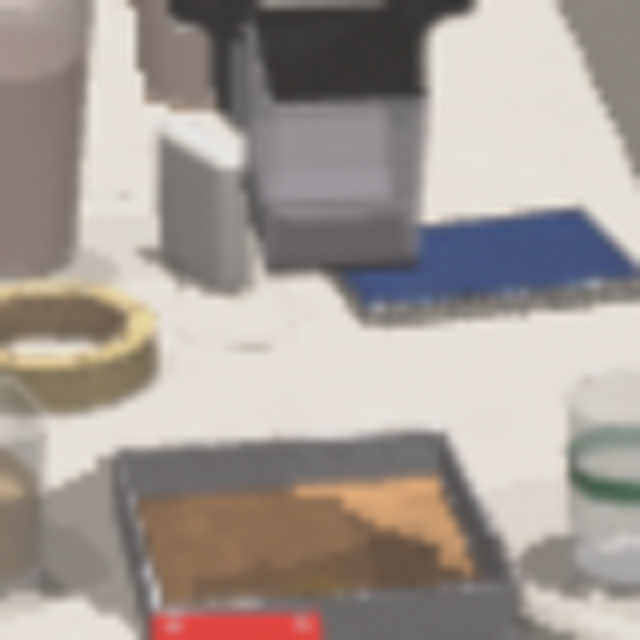

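View pics/sc29b.png

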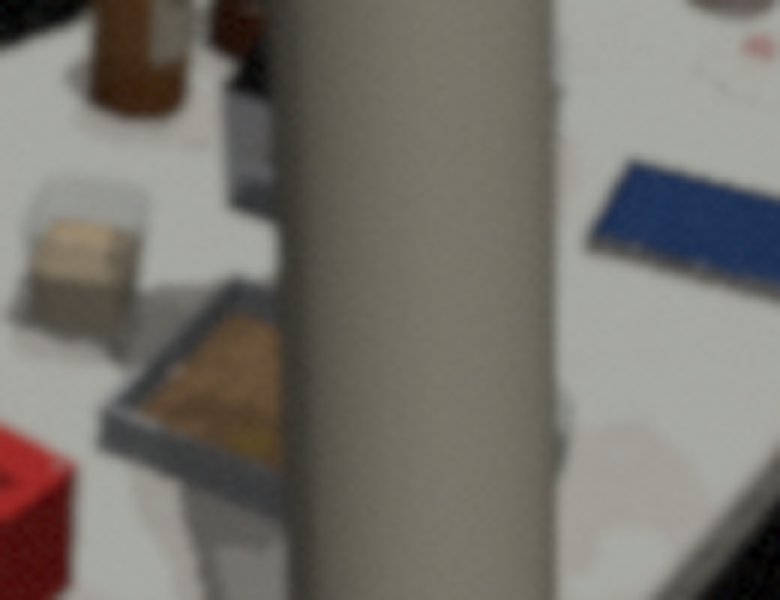

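View pics/w29.png

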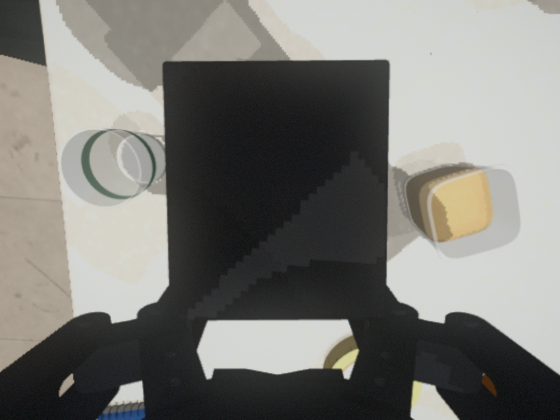

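The token is in the tray: yellow spot inside near the front rim, at scene crop (250,440) and side crop (315,582). The box is empty. Carrying it back to the mat.

```bash
python3 -m pendant '[[[0,0.5,0],0,0.58],[[0,1,0],0,0.58],[[0,1,0],0,0.58],[[0,1,0],0,0.58],[[0,1,0],0,0.58],[[0,1,0],0,0.58],[[0,1,0],0,0.58],[[0,1,0],0,0.58],[[0,1,0],0,0.58]]' 80; python3 -m pendant '[[[0,1,0],0,0.58],[[0,1,0],0,0.58],[[0,1,0],0,0.58],[[0,1,0],0,0.58],[[0,1,0],0,0.58],[[0.05,1,0],0.1,0.58],[[0.05,1,0],0.1,0.58],[[0.05,1,0],0.1,0.58],[[0,0.6,-0.3],0.1,0.58],[[0,0,-0.5],0.1,0.58],[[0,0,-1],0,0.58],[[0,0,0],0,0.58]]'
python3 - <<'E'
from h import *
s=env.observe();snap('side','s30');crop('s30','s30b',(230,210,400,360),4.5)
print(s['position'],s['ft_force'])
E
```

```text
time_s: 23.3
position: [0.4837, -0.0275, 0.1609]
tool_rot: [[0.068, -0.002, 0.998], [-0.998, 0.001, 0.068], [-0.001, -1.0, -0.002]]
ft_force: [0.9, -0.2, -0.6]
grip_width: 0.0582
time_s: 24.3
position: [0.4856, 0.2283, 0.1027]
tool_rot: [[0.112, -0.011, 0.994], [-0.994, -0.002, 0.112], [0.001, -1.0, -0.011]]
ft_force: [-0.8, -0.4, -3.3]
grip_width: 0.0579
[0.4855713  0.22832063 0.10268032] [-0.7795037  -0.41651006 -3.26198613]
```

View pics/s30b.png

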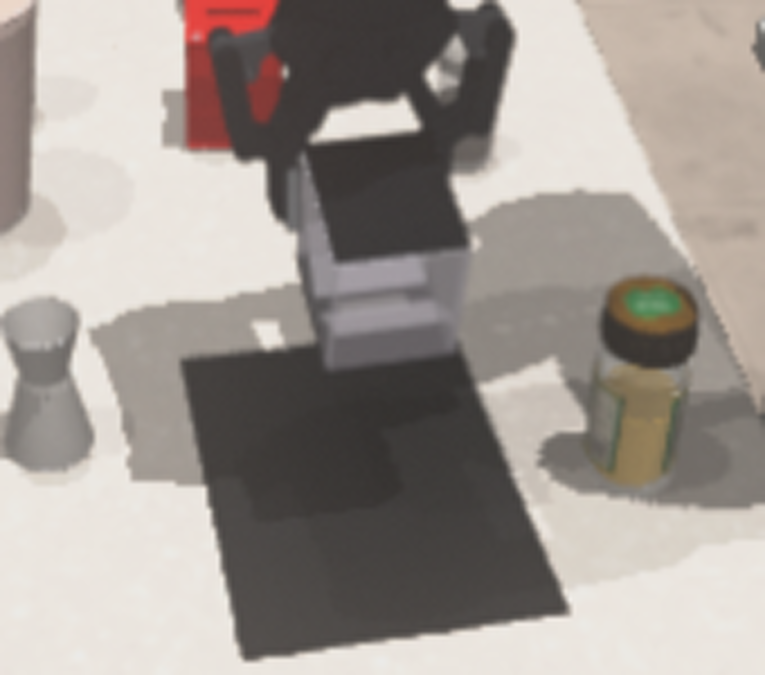

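The box is still inverted and empty, above the mat. Lowering with force checks.

```bash
python3 -m pendant '[[[0,0.4,-0.6],0,0.58],[[0,0,-0.8],0,0.58],[[0,0,-0.6],0,0.58],[[0,0,-0.4],0,0.58],[[0,0,0],0,0.58]]'; python3 -m pendant '[[[0,0,-0.15],0,0.58],[[0,0,0],0,0.58]]'
```

```text
time_s: 24.77
position: [0.4883, 0.24, 0.0348]
tool_rot: [[0.111, -0.004, 0.994], [-0.994, -0.001, 0.111], [0.0, -1.0, -0.004]]
ft_force: [0.2, -0.5, -2.0]
grip_width: 0.058
time_s: 24.93
position: [0.4897, 0.2403, 0.0322]
tool_rot: [[0.111, 0.001, 0.994], [-0.994, 0.0, 0.111], [-0.0, -1.0, 0.001]]
ft_force: [-0.6, -0.2, -2.4]
grip_width: 0.0579
```

```bash
python3 -m pendant '[[[0,0,-0.3],0,0.58],[[0,0,-0.25],0,0.58],[[0,0,0],0,0.58]]'; python3 -m pendant '[[[0,0,-0.08],0,0.58],[[0,0,0],0,0.58]]'
```

```text
time_s: 25.18
position: [0.4888, 0.2401, 0.0139]
tool_rot: [[0.111, -0.002, 0.994], [-0.994, -0.0, 0.111], [0.0, -1.0, -0.002]]
ft_force: [0.2, -1.8, -1.4]
grip_width: 0.058
time_s: 25.35
position: [0.4894, 0.24, 0.0129]
tool_rot: [[0.111, -0.0, 0.994], [-0.994, -0.0, 0.111], [0.0, -1.0, -0.0]]
ft_force: [-1.3, -2.1, 4.1]
grip_width: 0.058
```

```bash
python3 - <<'E'
from h import *
s=env.observe();snap('side','s31');crop('s31','s31b',(260,230,370,330),6.5)
print(s['position'],s['ft_force'])
E
```

```text
[0.48938142 0.24001746 0.01289022] [-1.30700477 -2.08037826  4.07693014]
```

View pics/s31b.png

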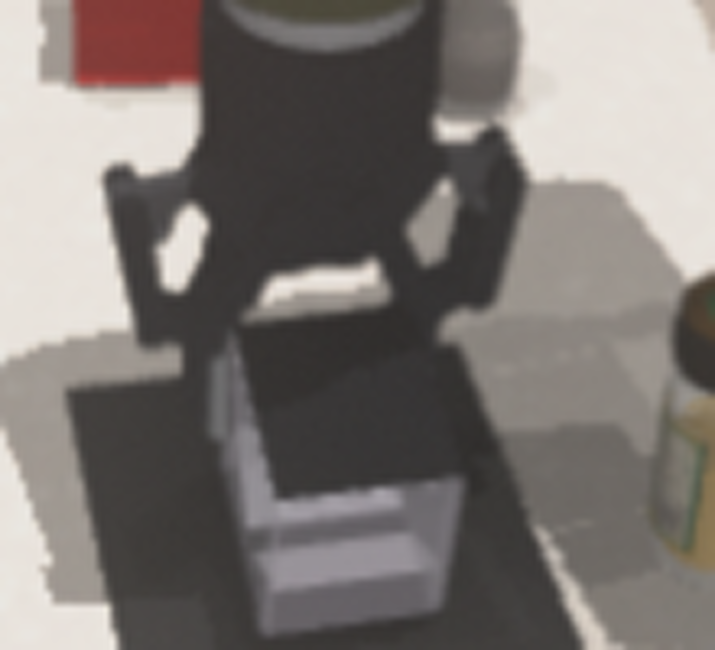

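Touching the mat at 4 N. With the grip eased to 20 N I press slightly to seat the lid flat, then release and withdraw upward.

```bash
python3 -m pendant '[[[0,0,-0.05],0,0.6],[[0,0,-0.03],0,0.6],[[0,0,0.03],0,0.65]]' 20;  python3 -m pendant '[[[0,0,0],0,0.75],[[0,0,0],0,0.9],[[0,0,0],0,1],[[0,0,0],0,1],[[0,0,0],0,1]]'
python3 - <<'E'
from h import *
s=env.observe();snap('side','s32');crop('s32','s32b',(260,230,370,330),6.5);snap('wrist','w32')
print(s['position'],s['ft_force'],s['grip_width'])
E
```

```text
time_s: 25.65
position: [0.4895, 0.2397, 0.0124]
tool_rot: [[0.111, 0.001, 0.994], [-0.994, -0.001, 0.111], [0.001, -1.0, 0.001]]
ft_force: [-3.1, -3.9, 8.2]
grip_width: 0.058
time_s: 26.07
position: [0.4894, 0.2404, 0.011]
tool_rot: [[0.111, -0.0, 0.994], [-0.994, 0.0, 0.111], [-0.0, -1.0, -0.0]]
ft_force: [0.5, 0.8, -0.3]
grip_width: 0.0855
[0.48936948 0.24035768 0.01096892] [ 0.48787665  0.8159587  -0.32798475] 0.08551942052532303
```

View pics/s32b.png

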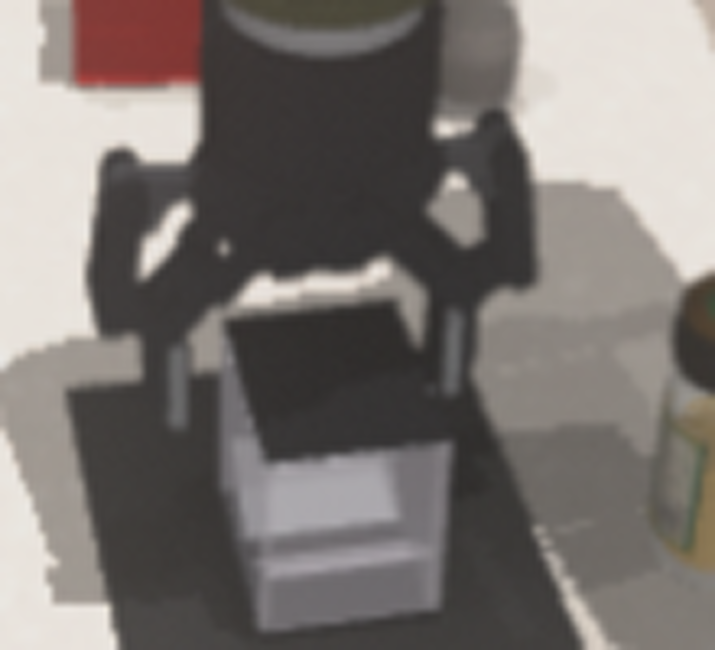

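View pics/w32.png

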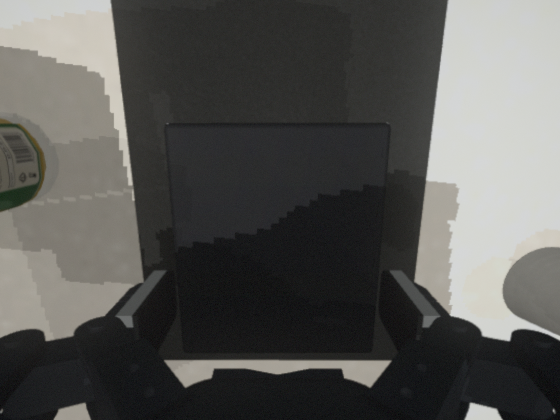

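The box stands flat and inverted on its lid on the mat, with the fingers clear on both sides. Withdrawing up, then a final check of the box, the tray and the bystanders.

```bash
python3 -m pendant '[[[0,0,0.6],0,1],[[0,0,1],0,1],[[0,0,1],0,1],[[0,0,1],0,1],[[0,0,1],0,1],[[0,0,1],0,1],[[-0.5,0,0.5],0,1],[[-0.5,0,0],0,1],[[-0.5,0,0],0,1],[[0,0,0],0,1],[[0,0,0],0,1]]'
python3 - <<'E'
from h import *
s=env.observe();snap('side','s33');snap('scene','sc33');crop('s33','s33b',(230,170,400,350),3.3);crop('sc33','sc33b',(290,130,400,210),7)
print(s['position'],s['time_s'],s['ft_force'])
# extents of box footprint: base top corners later
E
```

```text
time_s: 27.08
position: [0.4442, 0.2404, 0.1943]
tool_rot: [[0.112, 0.0, 0.994], [-0.994, 0.0, 0.112], [-0.0, -1.0, 0.0]]
ft_force: [-0.5, 0.2, 0.0]
grip_width: 0.0851
[0.44423366 0.24036535 0.19434325] 27.0833 [-0.53689207  0.1817001   0.0126549 ]
```

View pics/s33.png

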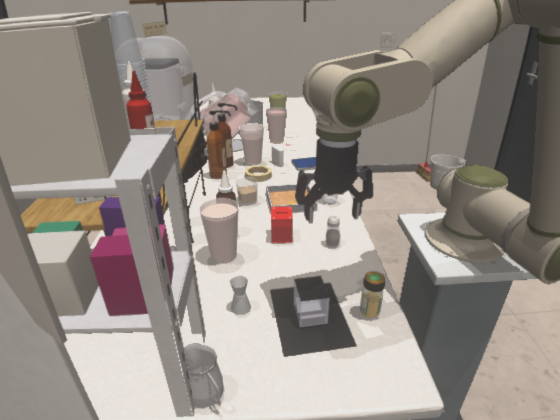

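View pics/sc33.png

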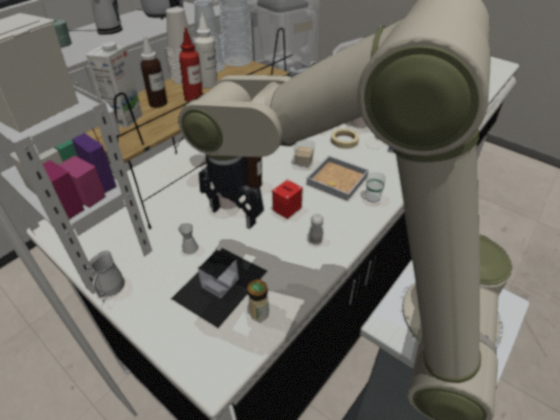

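View pics/sc33b.png

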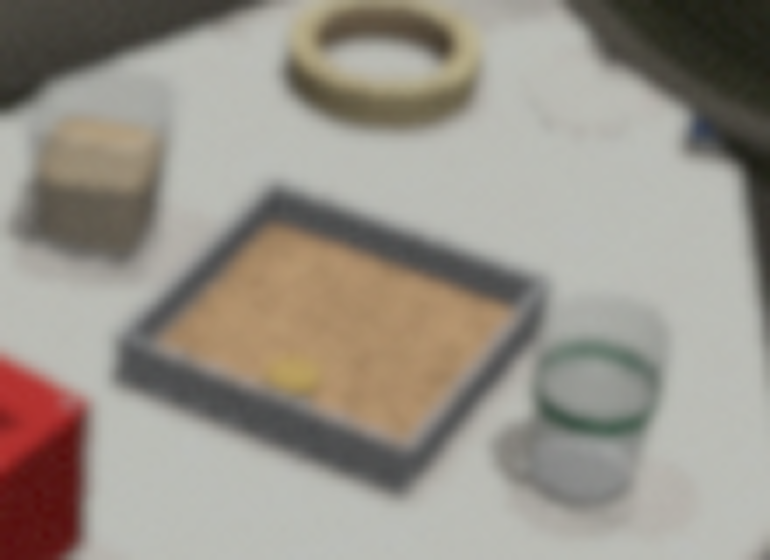

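View pics/s33b.png

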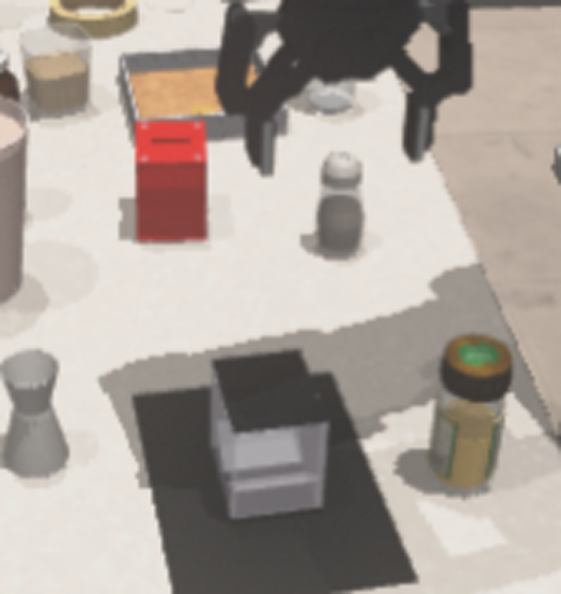

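The token lies in the tray (scene crop (292,375)) and the empty box stands on its lid on the mat (side (311,300)). The jar, shaker, red box, jigger, glass, tub, sauce bottle and cup are at their original pixels. Handing in.

```bash
python3 -c "
from rig import env
print(env.close_job(), env.observe()['time_s'])"
```

```text
the job is handed in; nothing more can be done
the job is handed in; nothing more can be done
```

The brass token is in the change tray, and the emptied tip box stands upside down on its lid on the mat. I handed the job in at about 27 s with the robot touching nothing.

- **First turn:** the moves could not tilt the tool. I gripped the box by its top edge, tipped it over the mat's 3 mm edge onto its side on the mat, and let go.
- **Second turn:** I took it afresh and turned it upside down over the tray's near rim. Shaking sideways only did not free the token. Adding an up-and-down component along the guard's slope did.
- **Last checks:** the pictures show the token lying in the tray near its front rim, and the box empty and flat on its lid near the mat's centre. The jar, shaker, red box, jigger, glass, tub, sauce bottle and cup are at their original places in the pictures.
- **What went wrong on the way:**
  - My first attempts to tip the box on bare mat only slid it.
  - One try to regrip closed above the lid. In a second, the fingertips pressed on the lid with about 47 N, because they sit roughly 27 mm behind the stated tool point when open. The box was undamaged and did not move, but this was higher than intended. The limits given were 40 N for the arm or the gripper's body and 120 N at the wrist.

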